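Load the glue barrel into the bench glue press

ROBOT

A 6-joint arm with a two-finger parallel gripper is mounted at the origin on the work surface. World frame = base frame: x ahead of the robot, y to its left, z up, the work surface at z = 0. Lengths are in m, angles in degrees, forces in N, time in s.
With the tool pointing down it reaches from about 0.375 to 0.9 m from the base axis. Payload 3.1 kg.
Tool frame: the origin (TCP) lies midway between the tips of the shut fingers; the grasp point (between the pads) lies 19 mm behind it; x points along the fingers, y is the direction in which the jaws open and shut, and the axes are right-handed (so a half turn about x gives the same grasp; the last joint's range is limited). The gripper opens to 87 mm and grips with 3 to 60 N. Pads are 19 mm wide; open, the fingers measure 117 mm over their backs; the gripper's body (75 mm by 190 mm) begins 51 mm behind the grasp point.
Start: joints at [-82.821, 30.224, 82.088, -0, 67.689, -10.227], TCP at [0.187, -0.596, 0.223] pointing down, gripper open.
Joint ranges: [-176.69, 176.69], [-43.24, 126.21], [12.49, 139.97], [-82, 262], [0, 151.66], [-163.58, 163.58]. Speed limits (degrees/s): [159.86, 159.86, 180, 180, 180, 180].

INTERFACE

Orientations are given as a 3x3 rotation matrix whose columns are the frame's x, y, z axes.
In Python, from rig import bot gives the robot as it stands.
- The arm moves only by the tool play_rows, never from a script. Its argument "motion" is a list of rows, each a list of 3 entries, a list of its own where there are three numbers: the shift along the tool's x, y, z in mm, then the turn, a rotation vector about the tool's x, y, z in degrees, then the opening, from 0 (shut) to 1 (fully open). A call has 1 to 8 rows; each row is the pose to reach, as a shift and turn from the pose commanded when the call began, along the tool's axes at that moment; what a row does not reach only later rows make up. A row lasts 1/10 s, in which the tool goes at most 50 mm and 8.59 degrees, less where a joint would pass 70% of its speed; a pose out of reach is approached as far as the arm can. A call with a gripper value outside its range is refused whole. The fingers move at their own pace and stop on an object; the grip force is fixed at half the most. Time passes only in rows, so rows that repeat a pose let the fingers close. It gives the time, the measured TCP pose, the force and the opening at its end, in the units of the state.
- bot.read_state(): the state, without advancing time (a new reading comes with each control period).
- bot.capture(name): name is "scene" or "top" or "wrist"; returns a dict with "img" (384x512x3 uint8, blue, green, red), "mtx" (3x3 intrinsics, pixels), "k1" (the pictures are not rectified: a ray, as slopes to the right and down, at radius r is drawn at 1 + k1 r^2 times it, then the intrinsics apply), "rvec" (rotation vector, rad) and "tvec" (3), from world to camera coordinates, as OpenCV has them. Camera axes: x right, y down, z forward; pixel columns grow to the right and rows downward; lengths in m; the calibration is good to about 2 mm. A picture is of the moment at which its call begins. There is no depth.
- bot.hand_in(): hands the job in, once; it reports no verdict.
The state is a dict: "time_s": time; "joint_positions": joint angles; "qvel": joint speeds; "tau": joint torques, N m; "position": TCP position; "tcp_rot": TCP orientation; "force": force on the tool from outside, world axes, zero at the start; "moment": the same for the moment, N m; "opening": opening from 0.0 (shut) to 1.0 (fully open).
Only numpy, scipy, OpenCV 4.12 (cv2) and the standard library are available. Lean on these libraries where they do the work, as an engineer would, in place of code of your own. Each camera call takes 0.05 s, during which the arm holds its last target.

TASK

Take the yellow glue barrel out of the rack and load it into the green glue press: slide it down into the slotted plate so that its flange sits behind the plate, in the gap in front of the steel face, with the barrel fully home, lying level in the slot and in the nose saddle, nozzle pointing out of the press. Don't drop the barrel or force it, and leave the other barrels and the things on the bench where they are; let go of it when it is seated.

Things in the scene. Friction and masses are not known exactly. Their poses are not given: they have to be found in the camera images.
- barrel: Yellow glue barrel (about 0.18 kg) standing nozzle down in one of three rack holes: round tube of 40 mm diameter, 176 mm long in all. Origin on the axis, 75 mm from the flange's front face, near the centre of mass. +z runs along the axis to the flange end. Full diameter from z = -46 to +75 mm, then the flange to +83; tapered shoulder to -58, thin black nozzle (14 mm across) to -93 mm.
- barrel_flange (a point): Centre of the yellow barrel's flange, mid-thickness on the axis (barrel z = +79 mm), axes as the barrel. The flange is 8 mm thick with two ears: 66 mm across along y, 48 mm across its two flats along x. Laid on the bench with a flat down the barrel does not roll; its axis is then 24 mm above the bench at the flange and 20 mm at the nose (about 2 degrees nose down).
- barrel_tip (a point): Tip of the yellow barrel's nozzle (barrel z = -93 mm).
- rack: Fixed plywood rack 90 x 300 x 105 mm high. Origin at the centre of its underside, three holes in a row along its y at -105, 0 and +105 mm, its +x pointing roughly away from the robot. Which hole holds which barrel changes; the ears of each barrel point along the row within 0.2 rad. The nozzle tips stand on the 12 mm thick bottom board.
- rack_top (a point): Centre of the upper face of the rack's top board (105 mm above the bench, 18 mm thick, holes 45 mm in diameter). 75 mm of each barrel's tube shows between it and the flange; a barrel must rise about 100 mm to come clear.
- white_barrel: White barrel of the same shape and axes in another rack hole; a bystander.
- blue_barrel: Blue barrel of the same shape and axes in another rack hole; a bystander.
- press: Fixed green hand-cranked glue press, all rigid. Origin on the bench under the flange pocket; +x points to its rear (gear case, ram rod), y across; a loaded barrel lies along x, nozzle to -x, its axis 85 mm above the bench. Base plate 300 x 112 mm, 12 mm thick, x = -135 to 165 mm. Between slotted plate and saddle there is free room above it. Crank on the gear case's +y side, reaching y = 112 mm.
- press_seat (a point): Middle of the flange pocket on the barrel's axis: barrel_flange lies here when home, barrel +z along the press's +x. Axes as the press. The pocket, open at the top, is 10.5 mm wide along x, between the slotted plate (x below -5 mm) and the steel face (x = +5 mm); spacers at its foot, below 55 mm height, leave 74 mm between them across y.
- press_slot (a point): Bottom of the U slot, mid-plate, 65 mm above the bench: the tube rests on it. The upright aluminium slotted plate is 10 mm thick (press x = -15 to -5 mm), 100 mm wide, top edge 97 mm above the bench; the slot is 44 mm wide, open at the top with a bevelled mouth.
- press_face (a point): Middle of the top edge of the flat upright steel face plate behind the pocket (press x = +5 mm, 104 mm wide, top 150 mm above the bench). Behind it the gear case, 86 mm wide and 143 mm high, reaches back to press x = 150 mm: higher than a loaded barrel, so a hand leaning back over the flange end runs into it.
- press_saddle (a point): Seat of the black nose saddle, 65 mm above the bench; the saddle (press x = -122 to -110 mm, 56 mm wide, sides up to 77 mm above the bench) carries the nose end of the tube.
- glue_gun: Red hot-glue gun about 160 x 130 mm lying beyond the middle of the bench; a bystander.
- slice_a: Round wood slice, 72 mm across, 16 mm thick; a bystander.
- slice_b: Round wood slice, 58 mm across, 14 mm thick; a bystander.
- try_square: Try square, wooden stock 115 mm and steel blade 150 mm, lying near the robot on its right; a bystander.
- mallet: Wooden mallet, head 75 x 125 x 60 mm, 270 mm long, lying to the robot's left; a bystander.
- pencil: Flat red carpenter's pencil 180 mm long, lying across beyond the clear part of the bench; a bystander. Clear bench to lay a barrel on: between rack and press, 0.4 to 0.62 m ahead of the robot, a strip at least 110 mm wide centred about 45 mm left of the robot's centre line.
Not all that is in view belongs to the job. Of the things that look like the barrel, the largest one is meant.

How it is judged:
By the outcome, as a careful person would: the job done as asked, in the order asked, and still so for the second after the job is handed in, with the robot touching nothing.
It also fails if it takes over 69 s, if anything falls off the work surface, if the arm or the gripper's body presses on something with over 40 N, if the wrist force passes 120 N, or if a joint passes its speed limit or range.

## Working session

There is one attempt and no reset: what is moved stays moved. The work goes in short steps, Python scripts to look and compute and a tool call to move; the robot and the scene stay as the last step left them, time stands still between calls to the robot, and variables do not carry over. Pictures are saved under pics/ and viewed, and the job is handed in when it is done.

Besides the shell and the picture viewer there is one more tool, called as a command line: name --argument value ..., lists and objects as JSON in quotes. play_rows: Moves the arm, as the interface text tells. Its arguments: {"type":"object","properties":{"motion":{"type":"array"}},"required":["motion"]}

```bash
ls; mkdir -p pics
python3 - <<'E'
from rig import bot
import cv2
print(bot.read_state())
for n in ("scene","top"):
    c=bot.capture(n); cv2.imwrite(f"pics/{n}0.png",c["img"]); print(n,c["mtx"],c["k1"],c["rvec"],c["tvec"])
E
```

```text
pics
{'time_s': 0.0, 'joint_positions': array([-8.28207094e+01,  3.02804571e+01,  8.21566457e+01, -3.92122875e-04,
        6.76893106e+01, -1.02279184e+01]), 'qvel': array([ 0.02388791, -0.02777352,  0.01620793,  0.02238502,  0.00589009,
       -0.0048129 ]), 'tau': array([ 4.59948969e-04, -4.40047181e+01, -1.76592779e+01,  6.34660106e-02,
        5.83301182e-02, -1.61923131e-04]), 'position': array([ 0.18690158, -0.59562642,  0.22155421]), 'tcp_rot': array([[-2.82017166e-04,  2.99163034e-01, -9.54201970e-01],
       [ 2.18824124e-03, -9.54199539e-01, -2.99162918e-01],
       [-9.99997566e-01, -2.17239318e-03, -3.85540237e-04]]), 'force': array([-0.13498773,  0.13048316,  0.22667863]), 'moment': array([-0.01085058, -0.02001921,  0.04621424]), 'opening': 0.9994366545706876}
scene [[429.77429635   0.         249.6879305 ]
 [  0.         429.77429635 189.04832251]
 [  0.           0.           1.        ]] -0.1580709780624649 [ 1.90738114  1.2554414  -0.64355032] [-0.23359366 -0.1740925   1.5986111 ]
top [[364.96288471   0.         246.76793275]
 [  0.         364.96288471 190.52738993]
 [  0.           0.           1.        ]] -0.09584374128541905 [ 2.14960763 -2.20805598  0.06604789] [0.05226687 0.56986746 1.25449167]
```

View pics/scene0.png

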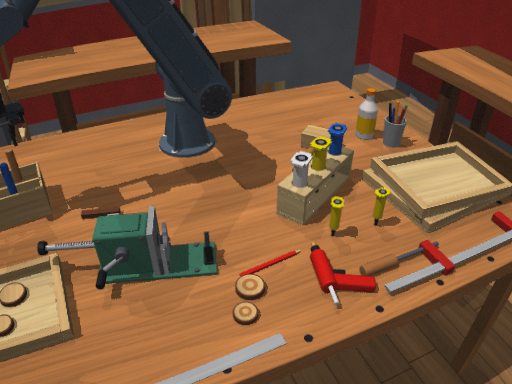

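View pics/top0.png

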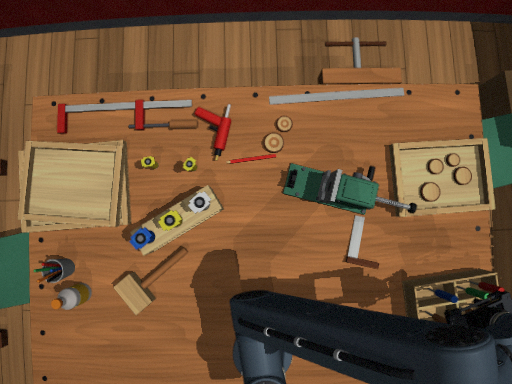

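The yellow barrel is in the middle hole (top view ≈(170,220)), white at (200,202) and blue at (142,238). The press is at ≈(330,187), nose towards the rack. I'll enlarge both areas next.

```bash
cat > h.py <<'E'
import numpy as np, cv2, json
from scipy.spatial.transform import Rotation as R
def proj(c,P):
    P=np.atleast_2d(P).astype(float)
    d=np.array([c["k1"],0,0,0,0],float)
    p,_=cv2.projectPoints(P,np.array(c["rvec"],float),np.array(c["tvec"],float),np.array(c["mtx"],float),d)
    return p[:,0]
def ray(c,uv):
    uv=np.atleast_2d(uv).astype(float)
    d=np.array([c["k1"],0,0,0,0],float)
    n=cv2.undistortPoints(uv[:,None],np.array(c["mtx"],float),d,None,None)[:,0]
    Rm=cv2.Rodrigues(np.array(c["rvec"],float))[0]; t=np.array(c["tvec"],float).ravel()
    return -Rm.T@t, np.c_[n,np.ones(len(n))]@Rm
def onz(c,uv,z):
    o,d=ray(c,uv); z=np.broadcast_to(z,len(d)); return o+d*((z-o[2])/d[:,2])[:,None]
def crop(c,x0,y0,x1,y1,s,name,grid=None):
    im=c["img"][y0:y1,x0:x1]; im=cv2.resize(im,None,fx=s,fy=s,interpolation=cv2.INTER_CUBIC)
    g=grid or 20
    for u in range((x0+g-1)//g*g,x1,g):
        cv2.line(im,((u-x0)*s,0),((u-x0)*s,5),(255,255,255),1);cv2.putText(im,str(u),((u-x0)*s+2,14),0,.4,(255,255,255),1)
    for v in range((y0+g-1)//g*g,y1,g):
        cv2.line(im,(0,(v-y0)*s),(5,(v-y0)*s),(255,255,255),1);cv2.putText(im,str(v),(6,(v-y0)*s+4),0,.4,(255,255,255),1)
    cv2.imwrite("pics/"+name+".png",im)
E
python3 - <<'E'
from rig import bot
from h import *
import pickle
t=bot.capture("top"); s=bot.capture("scene"); pickle.dump((t,s),open("caps0.pkl","wb"))
crop(t,125,180,225,255,8,"rt")
crop(t,275,155,385,220,7,"pt")
crop(s,265,115,365,225,5,"rs",10)
crop(s,85,200,225,295,5,"ps",10)
for c in(t,s):print(ray(c,[[256,192]]))
E
```

```text
(array([0.4788577, 0.0233937, 1.2928179]), array([[ 0.06760827, -0.01453671, -0.99793489]]))
(array([ 1.37360992, -0.32603348,  0.80456796]), array([[-0.73336298,  0.32439517, -0.59766999]]))
```

View pics/rt.png

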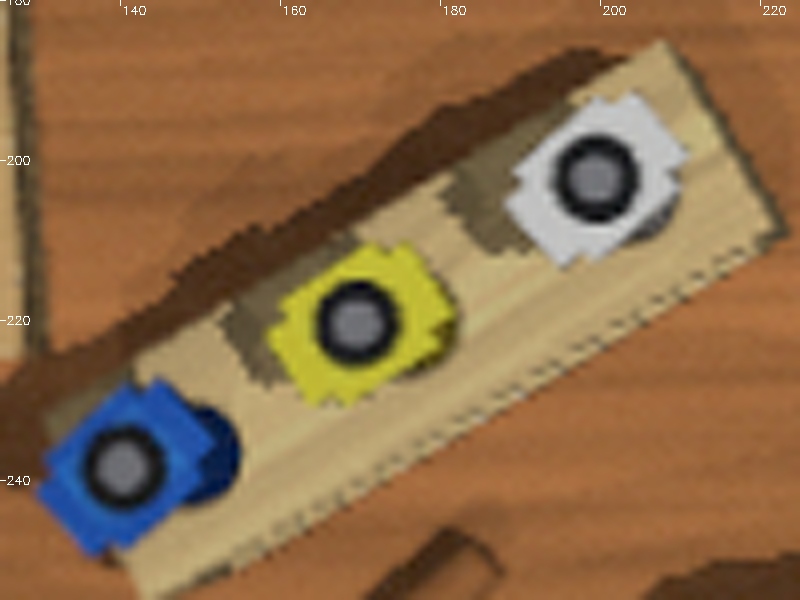

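View pics/pt.png

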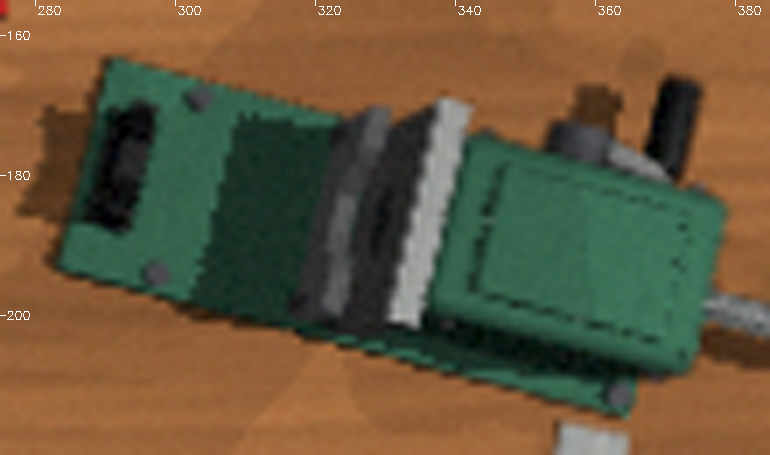

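View pics/rs.png

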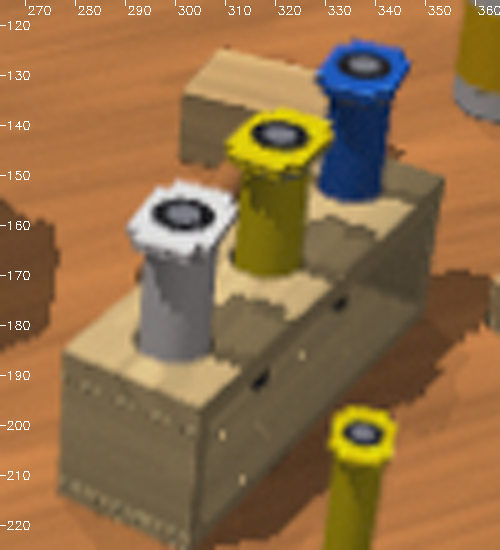

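View pics/ps.png

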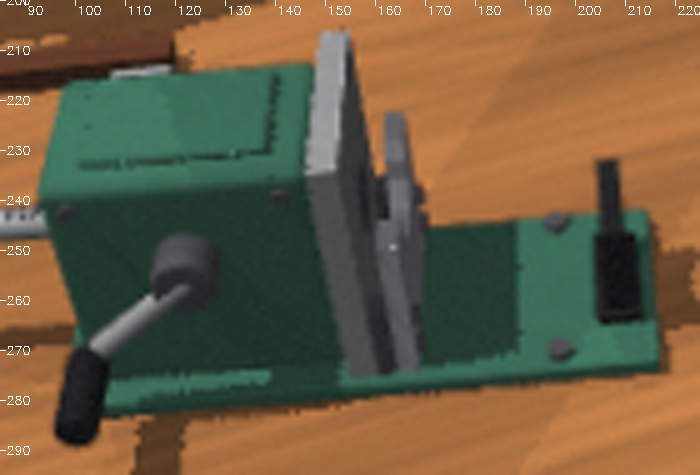

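```bash
cat > fit.py <<'E'
from h import *
import pickle
from scipy.optimize import least_squares
t,s=pickle.load(open("caps0.pkl","rb"))
def tri(u,v):
    A=[];b=[]
    for c,p in((t,u),(s,v)):
        o,d=ray(c,[p]);d=d[0]/np.linalg.norm(d[0]);M=np.eye(3)-np.outer(d,d);A.append(M);b.append(M@o)
    return np.linalg.solve(sum(A),sum(b))
for n,u,v in(("yel",(169.2,220.06),(320.8,141.4)),("white",(199.2,202.1),(301.2,157.6)),("blue",(140.1,237.9),(337.6,127.6))):
    print(n,onz(t,[u],.188)[0].round(4),onz(s,[v],.188)[0].round(4),"tri",tri(u,v).round(4))
def fitpose(obs,x0):
    def W(p,X): c,sn=np.cos(p[2]),np.sin(p[2]); X=np.array(X); return np.array([p[0]+c*X[0]-sn*X[1],p[1]+sn*X[0]+c*X[1],X[2]])
    f=lambda p:np.concatenate([proj(c,W(p,X))[0]-uv for c,X,uv in obs])
    r=least_squares(f,x0,loss="soft_l1"); return r.x,r.fun.reshape(-1,2)
obs=[(t,(.045,-.15,.105),(207.6,184.8)),(t,(-.045,-.15,.105),(222.9,208.7)),(t,(-.045,.15,.105),(143.3,254.3)),
 (s,(-.045,-.15,.105),(277.2,185)),(s,(.045,-.15,.105),(304.6,196.6)),(s,(.045,.15,.105),(353.2,150.6))]
rk,f=fitpose(obs,[.5,.2,.5]); print("rack",rk.round(4),np.degrees(rk[2]));print(f.round(1).tolist())
obs=[(t,(-.135,.056,.012),(290.3,162.9)),(t,(-.135,-.056,.012),(282.9,192.4)),(t,(.165,-.056,.012),(364.3,213.9)),
 (t,(.005,.052,.15),(337.4,168.4)),(t,(.005,-.052,.15),(330.3,200)),
 (s,(-.135,.056,.012),(216.2,274)),(s,(-.135,-.056,.012),(213.6,241.6)),(s,(.005,.052,.15),(151.6,235.2)),(s,(.005,-.052,.15),(154.6,206.6))]
pr,f=fitpose(obs,[.55,-.15,-1.8]); print("press",pr.round(4),np.degrees(pr[2]));print(f.round(1).tolist())
E
python3 fit.py
```

```text
yel [0.4754 0.2734 0.188 ] [0.4694 0.277  0.188 ] tri [0.4755 0.2726 0.1922]
white [0.5276 0.1806 0.188 ] [0.5239 0.1829 0.188 ] tri [0.5276 0.1804 0.1907]
blue [0.4231 0.3641 0.188 ] [0.417  0.3678 0.188 ] tri [0.4234 0.363  0.1921]
rack [0.4745 0.2717 0.5154] 29.53202779642624
[[0.1, -0.1], [-1.1, -0.4], [-0.1, 1.2], [-0.6, 0.2], [-0.4, 0.4], [0.5, 0.2]]
press [ 0.5766 -0.2344 -1.8555] -106.31459456712287
[[0.3, -0.8], [-0.2, 0.2], [0.6, 0.4], [0.3, -0.3], [-0.4, -0.2], [0.2, -1.3], [0.4, 0.3], [-0.0, -0.2], [-0.4, 0.0]]
```

play_rows --motion '[[[-150, -275, -295], [-12, 0, 0], 1], [[-150, -275, -295], [-12, 0, 0], 1], [[-150, -275, -295], [-12, 0, 0], 1], [[-150, -275, -295], [-12, 0, 0], 1], [[-150, -275, -295], [-12, 0, 0], 1], [[-150, -275, -295], [-12, 0, 0], 1], [[-150, -275, -295], [-12, 0, 0], 1], [[-150, -275, -295], [-12, 0, 0], 1]]'

```text
time_s: 1.0
position: [0.3727, -0.2685, 0.3627]
tcp_rot: [[0.0, 0.491, -0.871], [-0.0, -0.871, -0.491], [-1.0, 0.0, -0.0]]
force: [0.6, -0.2, 0.1]
opening: 0.998
```

```bash
cat > log.py <<'E'
from rig import bot
from h import *
import pickle,os
s=bot.read_state(); L=pickle.load(open("log.pkl","rb")) if os.path.exists("log.pkl") else []
L.append((s["joint_positions"],s["position"],s["tcp_rot"])); pickle.dump(L,open("log.pkl","wb"))
np.set_printoptions(precision=4,suppress=True)
print(s["time_s"],s["joint_positions"],s["position"],s["force"],s["opening"]);print(s["tcp_rot"])
E
python3 log.py
```

```text
1.0 [-49.7634   8.1697  93.0396   0.0114  78.7802  10.8534] [ 0.3727 -0.2685  0.3627] [ 0.5555 -0.2315  0.0568] 0.9975973703911266
[[ 0.0003  0.4906 -0.8714]
 [-0.     -0.8714 -0.4906]
 [-1.      0.0001 -0.0002]]
```

play_rows --motion '[[[-40, -334, -222], [0, 40, 0], 1], [[-40, -334, -222], [0, 40, 0], 1], [[-40, -334, -222], [0, 40, 0], 1], [[-40, -334, -222], [0, 40, 0], 1], [[-40, -334, -222], [0, 40, 0], 1], [[-40, -334, -222], [0, 40, 0], 1], [[-40, -334, -222], [0, 40, 0], 1], [[-40, -334, -222], [0, 40, 0], 1]]'

```text
time_s: 1.8
position: [0.4003, 0.1193, 0.401]
tcp_rot: [[0.561, 0.488, -0.668], [0.313, -0.873, -0.375], [-0.766, 0.001, -0.642]]
force: [0.5, -1.3, -0.5]
opening: 1.002
```

```bash
python3 log.py
```

```text
1.8 [-22.9311 -14.733  119.1091  38.189   55.0658  21.1248] [0.4003 0.1193 0.401 ] [ 0.4663 -1.2862 -0.5401] 1.0024167920991047
[[ 0.561   0.4882 -0.6685]
 [ 0.313  -0.8727 -0.3747]
 [-0.7664  0.001  -0.6424]]
```

```bash
cat > kin.py <<'E'
from h import *
import pickle
from scipy.optimize import least_squares
L=pickle.load(open("log.pkl","rb"))
L=[(np.array([-8.28207094e+01,3.02804571e+01,8.21566457e+01,-3.92e-04,67.6893,-10.2279]),np.array([.18690158,-.59562642,.22155421]),
 np.array([[-2.82e-4,.299163,-.9542],[2.188e-3,-.9542,-.299163],[-1,-2.17e-3,-3.9e-4]]))]+L
rz=lambda a:R.from_euler("z",a,degrees=True); ry=lambda a:R.from_euler("y",a,degrees=True)
def rot(q,s4,s6): return rz(q[0])*ry(q[1]+q[2])*rz(s4*q[3])*ry(q[4])*rz(s6*q[5])
if __name__=="__main__":
  for s4 in(1,-1):
    for s6 in(1,-1):
        print(s4,s6,[ (rot(q,s4,s6).inv()*R.from_matrix(r)).as_matrix().round(3).tolist() for q,p,r in L])
E
python3 kin.py
```

```text
1 1 [[[-0.0, -1.0, -0.0], [0.0, 0.0, -1.0], [1.0, -0.0, 0.0]], [[-0.0, -1.0, -0.0], [0.0, 0.0, -1.0], [1.0, -0.0, 0.0]], [[-0.0, -1.0, -0.0], [0.0, 0.0, -1.0], [1.0, -0.0, 0.0]]]
1 -1 [[[-0.0, -0.937, -0.349], [0.0, 0.349, -0.937], [1.0, -0.0, 0.0]], [[-0.0, -0.929, 0.37], [0.0, -0.37, -0.929], [1.0, -0.0, 0.0]], [[-0.0, -0.74, 0.672], [0.0, -0.672, -0.74], [1.0, -0.0, 0.0]]]
-1 1 [[[0.0, -1.0, -0.0], [-0.0, 0.0, -1.0], [1.0, 0.0, -0.0]], [[0.0, -1.0, 0.0], [0.0, -0.0, -1.0], [1.0, 0.0, 0.0]], [[-0.048, -0.683, 0.729], [0.873, -0.384, -0.302], [0.486, 0.622, 0.614]]]
-1 -1 [[[-0.0, -0.937, -0.349], [-0.0, 0.349, -0.937], [1.0, 0.0, -0.0]], [[-0.0, -0.929, 0.37], [0.0, -0.37, -0.929], [1.0, 0.0, 0.0]], [[-0.622, -0.247, 0.743], [0.614, -0.743, 0.267], [0.486, 0.622, 0.614]]]
```

```bash
cat >> kin.py <<'E'
C=np.array([[0,-1,0],[0,0,-1],[1,0,0.]])
def fk(q,P):
    z0,L2,L3,a3,off,woff,d6=P
    A=rz(q[0]);B=ry(q[1]);F=ry(q[1]+q[2])
    W=A.apply([0,off,z0]+B.apply([0,0,L2])+F.apply([a3,0,L3])+(F*rz(q[3])).apply([0,woff,0]))
    Rt=rot(q,1,1)
    return W+Rt.apply([0,0,d6]),Rt.as_matrix()@C
def fit():
    f=lambda P:np.concatenate([fk(q,P)[0]-p for q,p,r in L])
    best=None
    for d6 in(.2,.25,.3,.35):
        r=least_squares(f,[.3,.4,.35,0,.1,0,d6])
        if best is None or r.cost<best.cost:best=r
    return best.x,best.fun
if __name__=="__main__":
    x,f=fit();print(x.round(4));print((f*1000).round(2))
E
python3 kin.py | tail -3
```

```text
-1 -1 [[[-0.0, -0.937, -0.349], [-0.0, 0.349, -0.937], [1.0, 0.0, -0.0]], [[-0.0, -0.929, 0.37], [0.0, -0.37, -0.929], [1.0, 0.0, 0.0]], [[-0.622, -0.247, 0.743], [0.614, -0.743, 0.267], [0.486, 0.622, 0.614]]]
[0.2742 0.588  0.3917 0.1141 0.111  0.     0.3055]
[-0. -0.  0.  0.  0. -0. -0.  0. -0.]
```

```bash
cat >> kin.py <<'E'
lo=np.array([-176.69,-43.24,12.49,-82,0,-163.58]);hi=np.array([176.69,126.21,139.97,262,151.66,163.58])
def ik(p,r,P,q0):
    def f(q):
        pp,rr=fk(q,P); return np.r_[(pp-p)*10,(R.from_matrix(rr.T@r)).as_rotvec()*3]
    s=least_squares(f,np.clip(q0,lo+.1,hi-.1),bounds=(lo,hi)); return s.x,np.linalg.norm(s.fun)
def toolrot(head,pitch,flip=0):
    # pitch: 0 level, 90 down ; heading deg
    h=np.radians(head);p=np.radians(pitch)
    x=np.array([np.cos(h)*np.cos(p),np.sin(h)*np.cos(p),-np.sin(p)]);y=np.array([np.sin(h),-np.cos(h),0])*(-1 if flip else 1)
    return np.c_[x,y,np.cross(x,y)]
E
cat > plan.py <<'E'
from kin import *
np.set_printoptions(precision=1,suppress=True)
P,_=fit(); q0=L[-1][0]
ax=np.array([.4755,.2726])
rng=np.random.default_rng(0)
for head in(15,29.5,45):
  for pitch in(0,10,20,30,45):
    Rt=toolrot(head,pitch)
    # barrel axis 4mm beyond grasp point at height .133
    p=np.r_[ax,.133]+Rt[:,0]*.015
    sols=[]
    for k in range(30):
        q,e=ik(p,Rt,P,q0 if k==0 else rng.uniform(lo,hi))
        if e<1e-3 and not any(np.abs(q-s).max()<1 for s in sols): sols.append(q)
    print(head,pitch,sols)
E
python3 plan.py
```

```text
15 0 [array([ 21.8,  79.5, 136.8, 188.4, 126. , -85. ])]
15 10 [array([ 21.7,  71.5, 139.4, 187. , 110.7, -86.3])]
15 20 [array([ 21.3,  60.9, 139.4, 186. ,  90.2, -87.8])]
15 30 [array([ 20.9,  49.7, 136.7, 185.6,  66.4, -89.3])]
15 45 [array([ 20.1,  36.6, 129.3, 187. ,  31. , -92.4])]
29.5 0 [array([   4.7,   83.6,  139.7,  147.5,  128.5, -111.6])]
29.5 10 []
29.5 20 []
29.5 30 [array([  8.1,  51.2, 139.2, 160.3,  69.8, -94. ])]
29.5 45 [array([ 11.1,  36.7, 130.9, 156.1,  33.4, -82.9])]
45 0 [array([  -9.5,   79.4,  136.7,  120. ,  110. , -120.6])]
45 10 [array([  -8.7,   71.3,  139.3,  126.6,   98.5, -114.5])]
45 20 [array([  -6.5,   60.8,  139.3,  132.2,   83.1, -105.7])]
45 30 [array([ -3.2,  49.6, 136.6, 134.2,  64.2, -95.1])]
45 45 [array([  2.8,  36.6, 129.2, 125.2,  35.5, -73.6])]
```

```bash
cat > plan2.py <<'E'
from kin import *
np.set_printoptions(precision=1,suppress=True)
P,_=fit(); q0=L[-1][0]; print(P*1000)
ax=np.array([.4755,.2726])
for pitch in(25,30,35,40):
  for head in(22,29.5,37):
    Rt=toolrot(head,pitch); off=-.002
    for nm,b,dz in(("pre",.12,0),("grasp",0,0),("lift",0,.12)):
        p=np.r_[ax,.145+dz]+Rt[:,0]*(.019+off-b)
        q,e=ik(p,Rt,P,q0 if nm=="pre" else q); print(pitch,head,nm,q,round(e,4))
  for bh in(0,-30):
    Rt=toolrot(bh,pitch+90-2); p=np.array([.55,.045,.0225])+Rt[:,0]*.017
    q,e=ik(p,Rt,P,q); print("  lay",bh,q,round(e,4))
E
python3 plan2.py
```

```text
[274.2 588.  391.7 114.1 111.    0.  305.5]
25 22 pre [ 26.1  30.7 140.  192.   47.8 -95.4] 0.7687
25 22 grasp [ 14.6  54.  140.  173.2  78.8 -91.8] 0.0092
25 22 lift [ 14.4  27.7 136.6 171.   49.5 -87.3] 0.0
25 29.5 pre [  6.2  26.1 140.  151.6  41.5 -82.1] 0.8648
25 29.5 grasp [  7.8  53.7 140.  160.   77.4 -95.1] 0.052
25 29.5 lift [  7.3  27.7 137.3 154.   51.3 -82.8] 0.0
25 37 pre [-12.9  30.1 140.  117.7  51.5 -76.4] 0.7831
25 37 grasp [  1.   54.  140.  146.7  76.4 -98.4] 0.0159
25 37 lift [  0.9  27.7 136.7 138.   52.9 -78.6] 0.0
  lay 0 [-5.7 51.  83.7 -2.4 68.2 85.6] 0.0
  lay -30 [-10.9  50.2  86.4   8.1  65.5 104.3] 0.0
30 22 pre [ 20.9  25.8 140.  183.5  39.1 -93.2] 0.5659
30 22 grasp [ 14.8  48.3 138.2 173.2  66.4 -90.9] 0.0
30 22 lift [ 14.8  23.3 133.6 169.6  37.1 -85.3] 0.0
30 29.5 pre [  5.3  23.2 140.  147.8  36.8 -78.8] 0.6358
30 29.5 grasp [  8.3  48.7 138.9 160.1  67.1 -93. ] 0.0
30 29.5 lift [  8.3  23.2 134.2 150.4  39.5 -77.3] 0.0
30 37 pre [ -9.5  25.4 140.  119.2  44.8 -72. ] 0.5767
30 37 grasp [  2.3  48.3 138.3 147.2  65.5 -94.1] 0.0
30 37 lift [  2.3  23
[... 603 characters left out ...]
 33.1 -60.2] 0.0
  lay 0 [-5.4 55.2 76.4 -3.  81.3 85.9] 0.0
  lay -30 [-12.1  54.1  80.1   9.9  77.8 103. ] 0.0
40 22 pre [ 14.3  20.5 140.  169.   29.2 -85.5] 0.1162
40 22 grasp [ 15.4  38.4 133.  172.4  41.5 -88.5] 0.0
40 22 lift [ 15.4  17.4 127.  160.2  15.  -75.1] 0.0
40 29.5 pre [  4.2  19.5 140.  141.1  30.3 -72.7] 0.1586
40 29.5 grasp [ 10.2  38.5 133.5 158.   42.5 -86.1] 0.0
40 29.5 lift [ 10.2  17.2 127.4 130.7  19.5 -55. ] 0.0
40 37 pre [ -5.5  20.3 140.  119.6  36.  -66.6] 0.1229
40 37 grasp [  5.4  38.4 133.  143.9  42.9 -83.5] 0.0
40 37 lift [  5.4  17.4 127.  111.3  25.5 -44.9] 0.0
  lay 0 [-5.2 57.5 72.9 -3.2 87.5 86. ] 0.0
  lay -30 [-12.6  56.2  76.9  10.7  83.6 102.7] 0.0
```

```bash
cat > plan3.py <<'E'
from kin import *
np.set_printoptions(precision=3,suppress=True)
t,s=pickle.load(open("caps0.pkl","rb"))
from fit import tri
for u,v in(((190,163),(380,190)),((148,161),(337,201.5))): print("decoy",tri(u,v))
np.set_printoptions(precision=1,suppress=True)
P,_=fit()
ax=np.array([.4755,.2726]); rng=np.random.default_rng(0)
for head in(194.5,209.5,224.5):
  for pitch in(0,10,20,30):
    Rt=toolrot(head,pitch)
    p=np.r_[ax,.133]+Rt[:,0]*.015
    sols=[]
    for k in range(40):
        q,e=ik(p,Rt,P,rng.uniform(lo,hi))
        if e<1e-3 and not any(np.abs(q-s).max()<1 for s in sols): sols.append(q)
    print(head,pitch,sols, "wrist",p-Rt[:,0]*.3055)
E
python3 plan3.py | grep -v -e yel -e white -e blue
```

```text
rack [0.474 0.272 0.515] 29.53202779642624
[[0.1, -0.1], [-1.1, -0.4], [-0.1, 1.2], [-0.6, 0.2], [-0.4, 0.4], [0.5, 0.2]]
press [ 0.577 -0.234 -1.855] -106.31459456712287
[[0.3, -0.8], [-0.2, 0.2], [0.6, 0.4], [0.3, -0.3], [-0.4, -0.2], [0.2, -1.3], [0.4, 0.3], [-0.0, -0.2], [-0.4, 0.0]]
decoy [0.686 0.258 0.162]
decoy [0.646 0.301 0.107]
194.5 0 [array([ 16.9,  73. ,  50.8,   4.2, 146.1, -86.5])] wrist [0.8 0.3 0.1]
194.5 10 [array([ 16.9,  68.7,  53.2,   3.5, 138. , -87. ])] wrist [0.8 0.3 0.2]
194.5 20 [array([ 16.9,  64.1,  56.7,   2.9, 129.1, -87.3])] wrist [0.7 0.3 0.2]
194.5 30 [array([ 17. ,  59.3,  61.1,   2.5, 119.6, -87.5])] wrist [0.7 0.3 0.3]
209.5 0 [array([  22.1,   73.5,   49.3,  -13.5,  146.5, -101.3])] wrist [0.7 0.4 0.1]
209.5 10 [array([ 22.1,  69.2,  51.8, -11.1, 138.4, -99.6])] wrist [0.7 0.4 0.2]
209.5 20 [array([ 21.9,  64.6,  55.4,  -9.2, 129.5, -98.5])] wrist [0.7 0.4 0.2]
209.5 30 [array([ 21.7,  59.7,  59.9,  -7.8, 119.9, -97.8])] wrist [0.7 0.4 0.3]
224.5 0 [array([  27.2,   73.1,   50.7,  -29.2,  142.6, -114. ])] wrist [0.7 0.5 0.1]
224.5 10 [array([  27.1,   68.8,   53.1,  -24.5,  135. , -111. ])] wrist [0.7 0.5 0.2]
224.5 20 [array([  26.9,   64.1,   56.6,  -20.7,  126.5, -108.9])] wrist [0.7 0.5 0.2]
224.5 30 [array([  26.4,   59.3,   61. ,  -17.6,  117.3, -107.6])] wrist [0.7 0.4 0.3]
```

```bash
python3 - <<'E' | tail -8
from fit import *
for u,v in(((190,163.5),(337,201.5)),((148,161),(380.5,190.5))):
    p=tri(u,v); d=p[:2]-[.4755,.2726]; h=np.array([np.cos(rk[2]),np.sin(rk[2])]); print("decoy",p.round(3),"along",d@h,"lat",d@[-h[1],h[0]])
print("gun",onz(t,[(198,112),(216,160),(228,107),(225,140)],.03))
crop(s,300,120,400,240,5,"dec",10)
E
```

```text
press [ 0.5766 -0.2344 -1.8555] -106.31459456712287
[[0.3, -0.8], [-0.2, 0.2], [0.6, 0.4], [0.3, -0.3], [-0.4, -0.2], [0.2, -1.3], [0.4, 0.3], [-0.0, -0.2], [-0.4, 0.0]]
decoy [0.657 0.219 0.122] along 0.13195758898199678 lat -0.13618622904692831
decoy [0.668 0.354 0.125] along 0.2078567326644626 lat -0.023884264156326097
gun [[0.85473972 0.20269745 0.03      ]
 [0.68039456 0.14166781 0.03      ]
 [0.86934725 0.09562181 0.03      ]
 [0.75048611 0.10866024 0.03      ]]
```

View pics/dec.png

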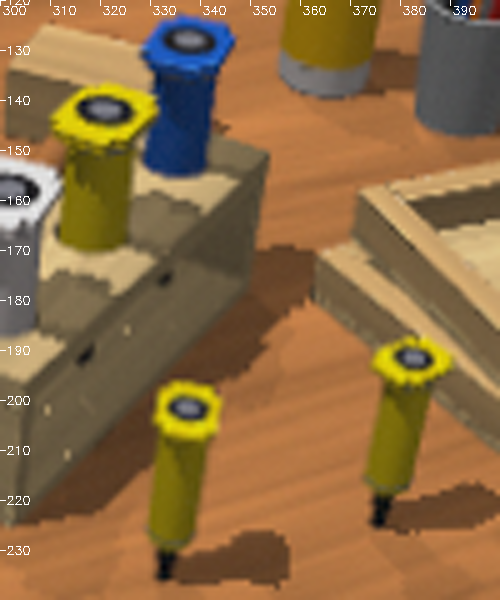

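```bash
cat > plan4.py <<'E'
from kin import *
np.set_printoptions(precision=1,suppress=True)
P,_=fit()
ax=np.array([.4755,.2726]); pr=np.array([.5766,-.2344]); hp=np.radians(-106.3); ux=np.array([np.cos(hp),np.sin(hp)])
pitch=15; zg=.025; rng=np.random.default_rng(0)
for flip in(0,1):
    q=np.array([22,68,52,-11,136,79 if flip else -101.])
    Rt=toolrot(209.5,pitch,flip)
    for nm,d in(("above",(.05,.03,.14)),("pre",(.06,.035,.06)),("grasp",(0,0,0)),("lift",(0,0,.12))):
        p=np.r_[ax,.105+zg]+np.array(d)+Rt[:,0]*.021
        q,e=ik(p,Rt,P,q); print(flip,nm,q,round(e,4))
    Rp=toolrot(-106.3,90+pitch,flip)
    for z in(.25,.125,.085):
        p=np.r_[pr+ux*(zg-.079),z]+Rp[:,0]*.021
        best=[]
        for k in range(30):
            qq,e=ik(p,Rp,P,q if k==0 else rng.uniform(lo,hi))
            if e<1e-3 and not any(np.abs(qq-s).max()<1 for s in best): best.append(qq)
        print(flip,"press",z,best)
E
python3 plan4.py
```

```text
0 above [  22.6   62.3   41.4  -13.7  150.5 -103.8] 0.0
0 pre [  22.6   68.4   39.2  -12.2  146.7 -102. ] 0.0
0 grasp [ 22.   66.9  54.6 -10.  133.  -98.8] 0.0
0 lift [  22.    58.3   54.9  -11.6  141.1 -101.1] 0.0
0 press 0.25 [array([-34.1,  30.4,  82.3,  15. ,  72.5, 157. ])]
0 press 0.125 [array([-34.1,  39.4,  88.1,  16.8,  58.4, 152.6])]
0 press 0.085 [array([-34.1,  42.7,  89.1,  17.7,  54.2, 151. ])]
1 above [ 22.6  62.3  41.4 -13.7 150.5  76.2] 0.0
1 pre [ 22.6  68.4  39.2 -12.2 146.7  78. ] 0.0
1 grasp [ 22.   66.9  54.6 -10.  133.   81.2] 0.0
1 lift [ 22.   58.3  54.9 -11.6 141.1  78.9] 0.0
1 press 0.25 [array([-34.1,  30.4,  82.3,  15. ,  72.5, -23. ])]
1 press 0.125 [array([-34.1,  39.4,  88.1,  16.8,  58.4, -27.4])]
1 press 0.085 [array([-34.1,  42.7,  89.1,  17.7,  54.2, -29. ])]
```

```bash
cat > rel.py <<'E'
from rig import bot
from h import *
from kin import toolrot,fk,fit,ik,lo,hi
np.set_printoptions(precision=1,suppress=True)
def rel(p,Rt,check=True):
    s=bot.read_state(); r=s["tcp_rot"]
    print("shift mm",(r.T@(np.array(p)-s["position"])*1000),"turn deg",np.degrees(R.from_matrix(r.T@Rt).as_rotvec()))
    if check:
        P,_=fit(); q,e=ik(np.array(p),Rt,P,s["joint_positions"]); print("   ik",q,round(e,4))
E
python3 - <<'E'
from rel import *
rel((.50,.15,.42),toolrot(209.5,75,1))
rel((.54,.31,.28),toolrot(209.5,15,1))
E
```

```text
shift mm [ 51.   21.9 -90.4] turn deg [ -0.3 -55.   -0.1]
   ik [  7.7  19.6  70.3  -5.7 104.   67.5] 0.0
shift mm [230.8 -98.3 -87.1] turn deg [  -0.3 -115.     0. ]
   ik [ 22.8  62.8  36.6 -15.  151.7  74.6] 0.2366
```

play_rows --motion '[[[51, 22, -90], [0, -55, 0], 1], [[51, 22, -90], [0, -55, 0], 1], [[51, 22, -90], [0, -55, 0], 1], [[51, 22, -90], [0, -55, 0], 1], [[51, 22, -90], [0, -55, 0], 1], [[51, 22, -90], [0, -55, 0], 1], [[51, 22, -90], [0, -55, 0], 1], [[51, 22, -90], [0, -55, 0], 1]]'

```text
time_s: 2.6
position: [0.5026, 0.1502, 0.4158]
tcp_rot: [[-0.232, 0.492, -0.839], [-0.129, -0.87, -0.475], [-0.964, -0.002, 0.266]]
force: [-0.2, -0.5, -0.5]
opening: 1.0
```

```bash
python3 log.py; python3 kin.py | tail -2
python3 - <<'E'
from rel import *
rel((.54,.31,.26),toolrot(209.5,25,1))
rel((.53,.304,.22),toolrot(209.5,17,1))
E
```

```text
2.6 [  7.708   20.1464  70.1253  -5.735  104.0426  67.5016] [0.5026 0.1502 0.4158] [-0.1572 -0.4687 -0.5202] 1.0004329597039172
[[-0.232   0.4924 -0.8389]
 [-0.1292 -0.8704 -0.4751]
 [-0.9641 -0.0018  0.2655]]
[0.2742 0.588  0.3917 0.1141 0.111  0.     0.3055]
[-0. -0.  0. -0.  0. -0.  0. -0. -0.  0.  0. -0.]
shift mm [ 120.8 -120.4 -148.7] turn deg [  0.1 -49.6   0.1]
   ik [ 22.7  61.8  35.4 -11.5 147.1  77.4] 0.0
shift mm [ 162.5 -120.  -148.1] turn deg [  0.1 -57.6   0.1]
   ik [ 22.7  66.6  36.2 -12.9 149.4  76.8] 0.0
```

play_rows --motion '[[[121, -120, -149], [0, -50, 0], 1], [[121, -120, -149], [0, -50, 0], 1], [[121, -120, -149], [0, -50, 0], 1], [[121, -120, -149], [0, -50, 0], 1], [[121, -120, -149], [0, -50, 0], 1], [[121, -120, -149], [0, -50, 0], 1], [[121, -120, -149], [0, -50, 0], 1]]'

```text
time_s: 3.3
position: [0.5385, 0.3083, 0.2557]
tcp_rot: [[-0.794, 0.492, -0.357], [-0.448, -0.871, -0.204], [-0.411, -0.002, 0.912]]
force: [-0.3, -0.9, -0.1]
opening: 1.001
```

```bash
python3 log.py
python3 - <<'E'
from rig import bot
from h import *
for n in("wrist","scene","top"):
    c=bot.capture(n); cv2.imwrite(f"pics/{n}1.png",c["img"])
E
```

```text
3.3 [ 22.577   62.1939  35.7857 -11.4913 147.0895  77.3653] [0.5385 0.3083 0.2557] [-0.3163 -0.9108 -0.1475] 1.0011176976098957
[[-0.7944  0.4917 -0.3567]
 [-0.4475 -0.8708 -0.2037]
 [-0.4107 -0.0022  0.9118]]
```

View pics/wrist1.png

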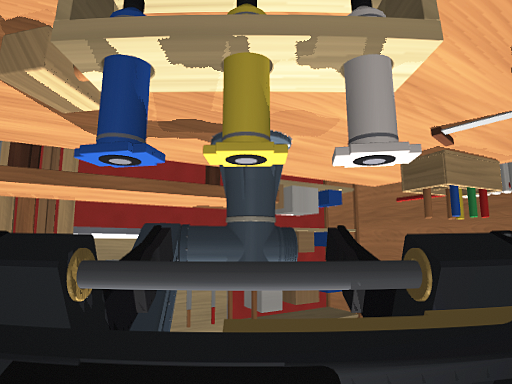

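View pics/scene1.png

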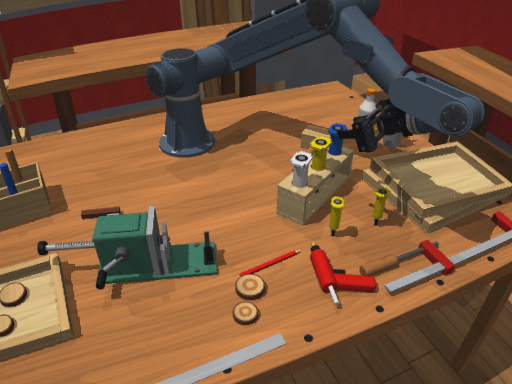

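Run:
```python
from rig import bot
from h import *
np.set_printoptions(precision=4,suppress=True)
c=bot.capture("wrist"); s=bot.read_state()
o,d=ray(c,[(246,160),(120,161),(375,160)])
print("cam tool frame",s["tcp_rot"].T@(o-s["position"]), "cam",o)
print(onz(c,[(246,160),(120,161),(375,160)],.188))
P=[.4755,.2726]; print([proj(c,[[*P,z]]).tolist() for z in(.188,.18,.12,.105)])
crop(c,190,30,310,180,4,"w1",10)
```

```text
cam tool frame [-0.161  -0.0005 -0.0759] cam [0.6949 0.3955 0.2673]
[[0.4421 0.2567 0.188 ]
 [0.381  0.3615 0.188 ]
 [0.5035 0.1506 0.188 ]]
[[[248.61203472576085, 148.13770560654862]], [[248.61318080136883, 138.91270437427062]], [[248.6224517164499, 73.40925659760853]], [[248.62492313648093, 58.08512567337388]]]
```

View pics/w1.png

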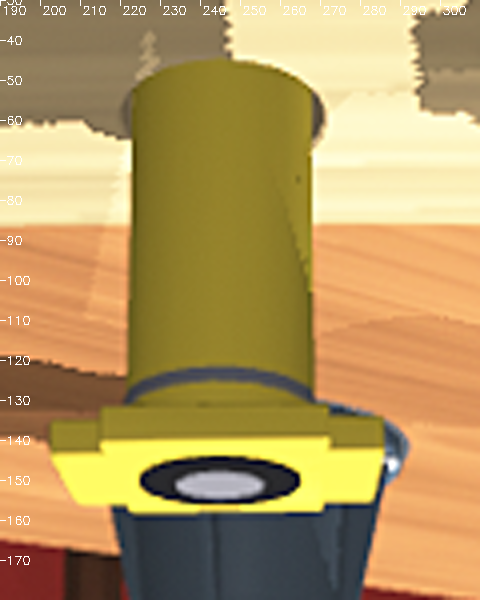

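Run:
```python
from rig import bot
from h import *
s=bot.capture("scene");t=bot.capture("top")
crop(s,320,70,480,190,5,"s1",10);crop(t,60,130,240,260,4,"t1",10)
```

```text
(no output)
```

View pics/s1.png

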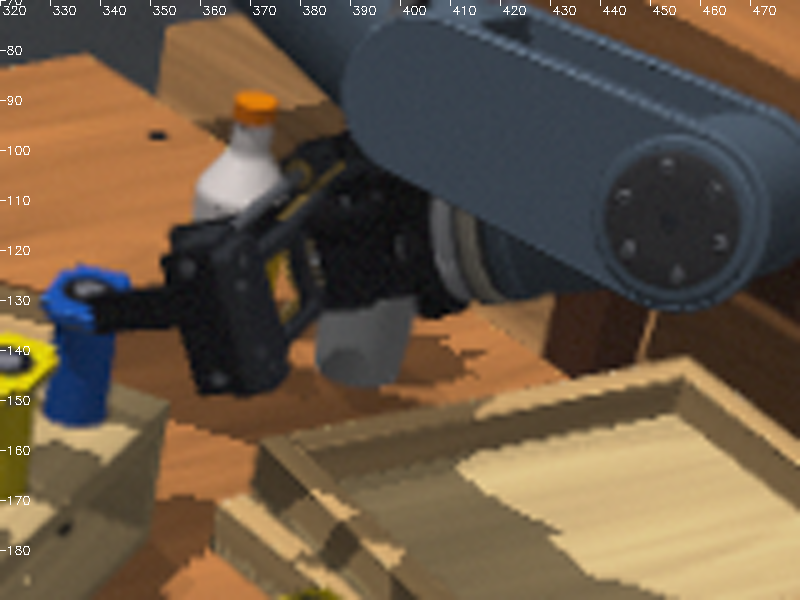

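View pics/t1.png

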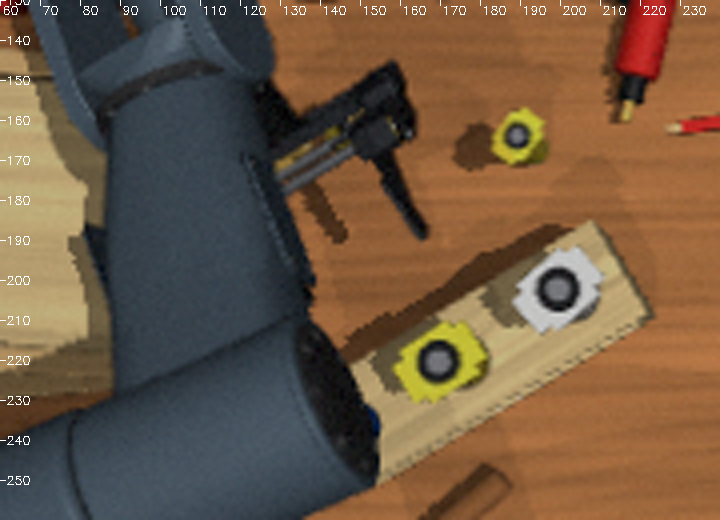

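Run:
```python
from rel import *
Rt=toolrot(209.5,15,1); ax=np.array([.4748,.2739,.130])
rel(ax+[.06,.034,.06]+Rt[:,0]*.021,Rt)
```

```text
shift mm [ 58.   -2.4 -64.5] turn deg [ -0.1 -10.3   0.1]
   ik [ 22.6  68.3  39.4 -12.1 146.6  78.1] 0.0
```

play_rows --motion '[[[58, -2, -64], [0, -10, 0], 1], [[58, -2, -64], [0, -10, 0], 1], [[58, -2, -64], [0, -10, 0], 1], [[58, -2, -64], [0, -10, 0], 1]]'

```text
time_s: 4.0
position: [0.5166, 0.2977, 0.1835]
tcp_rot: [[-0.842, 0.49, -0.226], [-0.474, -0.872, -0.127], [-0.259, 0.0, 0.966]]
force: [0.2, -0.6, 0.9]
opening: 1.004
```

```bash
python3 log.py
python3 - <<'E'
from rel import *
c=bot.capture("wrist")
crop(c,150,0,350,200,4,"w2",10)
P=[.4748,.2739]; print([proj(c,[[*P,z]]).tolist() for z in(.188,.18,.12,.105)])
Rt=toolrot(209.5,15,1); ax=np.array([.4748,.2739,.130])
rel(ax+Rt[:,0]*.021,Rt)
E
```

```text
4.0 [ 22.6021  68.3379  39.5073 -11.8721 146.4869  78.3191] [0.5166 0.2977 0.1835] [ 0.2217 -0.561   0.8953] 1.0037151547997474
[[-0.8419  0.4902 -0.2257]
 [-0.4735 -0.8716 -0.1266]
 [-0.2588  0.0003  0.9659]]
[[[249.91023360037573, 237.11558125679602]], [[249.9094471077685, 225.9069265863604]], [[249.89682735098958, 141.2644334625345]], [[249.89182406226976, 120.15540485175728]]]
shift mm [ 82.7   0.2 -40. ] turn deg [-0.1 -0.2  0.1]
   ik [ 22.1  66.9  54.6  -9.8 133.   81.3] 0.0
```

View pics/w2.png

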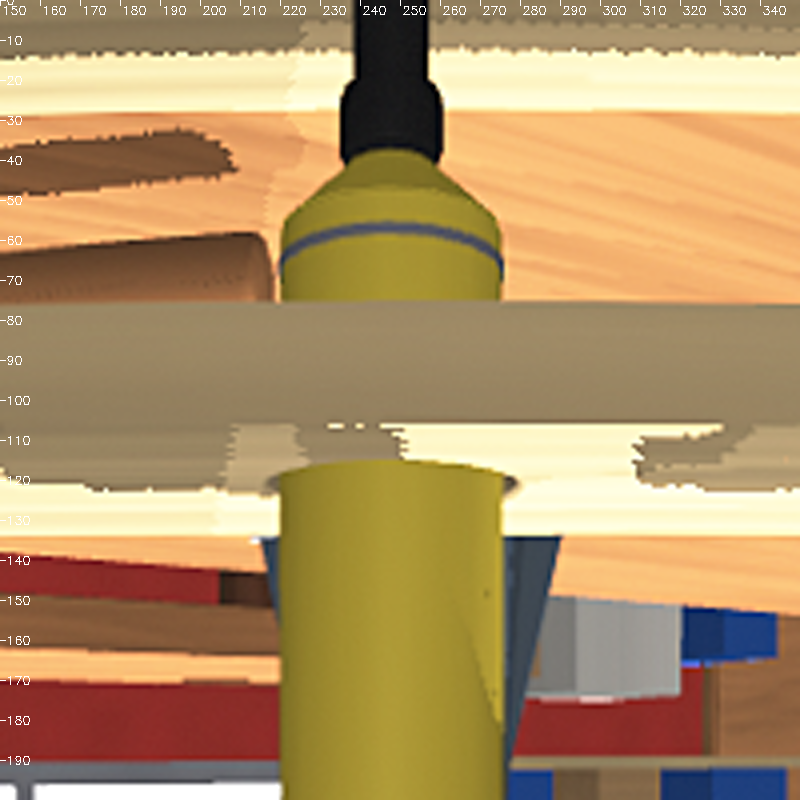

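play_rows --motion '[[[83, -1, -40], [0, 0, 0], 1], [[83, -1, -40], [0, 0, 0], 1], [[83, -1, -40], [0, 0, 0], 1], [[83, -1, -40], [0, 0, 0], 1]]'

```text
time_s: 4.45
position: [0.4562, 0.2648, 0.1243]
tcp_rot: [[-0.841, 0.491, -0.229], [-0.474, -0.871, -0.128], [-0.262, 0.001, 0.965]]
force: [0.5, 1.4, 1.3]
opening: 1.003
```

```bash
python3 log.py
python3 - <<'E'
from rel import *
c=bot.capture("scene"); crop(c,270,90,430,240,5,"s2",10)
c=bot.capture("wrist"); cv2.imwrite("pics/w3.png",c["img"])
E
```

```text
4.45 [ 22.1063  66.7535  54.73    -9.5976 132.7933  81.5771] [0.4562 0.2648 0.1243] [0.5079 1.3767 1.2743] 1.0027284545758686
[[-0.8408  0.4906 -0.2289]
 [-0.4736 -0.8714 -0.1279]
 [-0.2622  0.0008  0.965 ]]
```

View pics/s2.png

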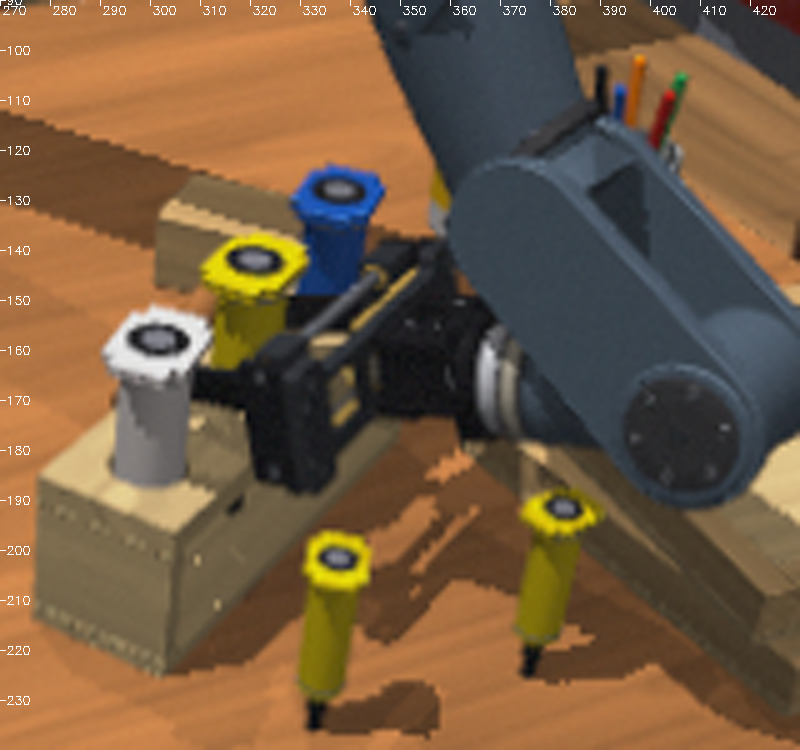

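View pics/w3.png

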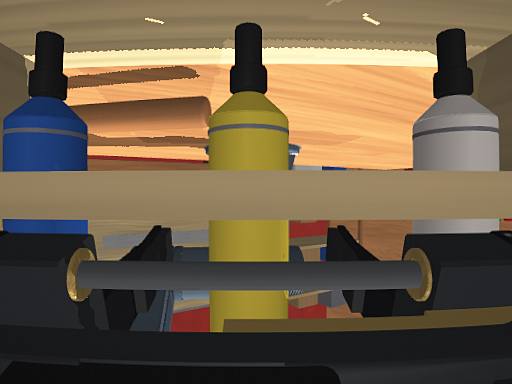

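play_rows --motion '[[[0, 0, 0], [0, 0, 0], 0.6], [[0, 0, 0], [0, 0, 0], 0.5], [[0, 0, 0], [0, 0, 0], 0.4], [[0, 0, 0], [0, 0, 0], 0.2], [[0, 0, 0], [0, 0, 0], 0], [[0, 0, 0], [0, 0, 0], 0], [[0, 0, 0], [0, 0, 0], 0]]'

```text
time_s: 5.25
position: [0.4546, 0.2642, 0.1208]
tcp_rot: [[-0.842, 0.491, -0.223], [-0.474, -0.871, -0.126], [-0.256, -0.0, 0.967]]
force: [0.1, -0.6, 0.8]
opening: 0.452
```

```bash
python3 log.py
python3 - <<'E'
from rel import *
c=bot.capture("scene"); crop(c,270,90,430,240,5,"s3",10)
c=bot.capture("wrist"); cv2.imwrite("pics/w4.png",c["img"])
E
```

```text
5.25 [ 22.1124  67.07    54.8884  -9.5825 132.6629  81.5959] [0.4546 0.2642 0.1208] [ 0.1406 -0.5587  0.8429] 0.45200204273875844
[[-0.8422  0.4907 -0.2235]
 [-0.4743 -0.8713 -0.1259]
 [-0.2565 -0.      0.9665]]
```

View pics/w4.png

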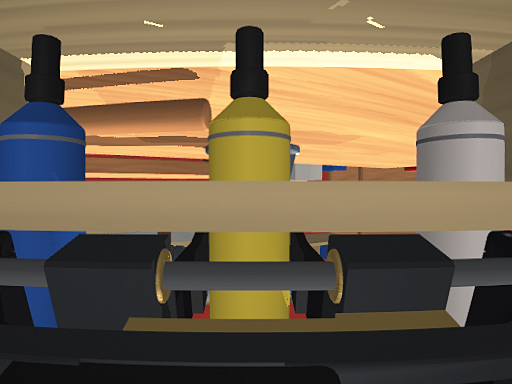

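play_rows --motion '[[[-2, 0, 7], [0, 0, 0], 0], [[-6, 0, 23], [0, 0, 0], 0], [[-11, 0, 40], [0, 0, 0], 0], [[-16, 0, 60], [0, 0, 0], 0], [[-21, 0, 80], [0, 0, 0], 0], [[-26, 0, 99], [0, 0, 0], 0], [[-31, 0, 116], [0, 0, 0], 0], [[-31, 0, 116], [0, 0, 0], 0]]'

```text
time_s: 6.15
position: [0.4555, 0.2647, 0.2443]
tcp_rot: [[-0.841, 0.491, -0.229], [-0.474, -0.871, -0.128], [-0.262, 0.001, 0.965]]
force: [-0.5, -0.1, -1.1]
opening: 0.447
```

```bash
python3 log.py
python3 - <<'E'
from rel import *
c=bot.capture("scene"); crop(c,250,70,420,230,4,"s4",10)
c=bot.capture("wrist"); cv2.imwrite("pics/w5.png",c["img"])
E
```

```text
6.15 [ 22.12    58.1776  55.1577 -11.1595 140.8197  79.4428] [0.4555 0.2647 0.2443] [-0.5295 -0.0987 -1.0975] 0.4474250592277293
[[-0.8408  0.4907 -0.2288]
 [-0.4737 -0.8713 -0.1278]
 [-0.2621  0.0009  0.965 ]]
```

View pics/s4.png

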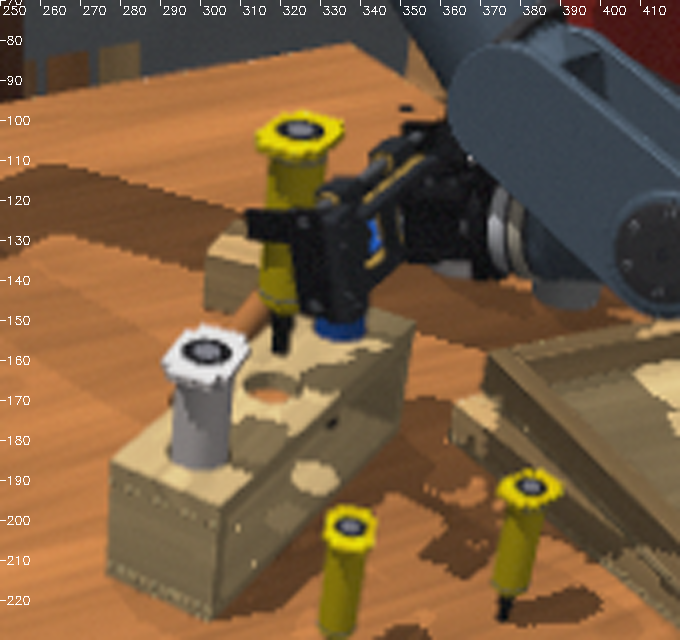

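View pics/w5.png

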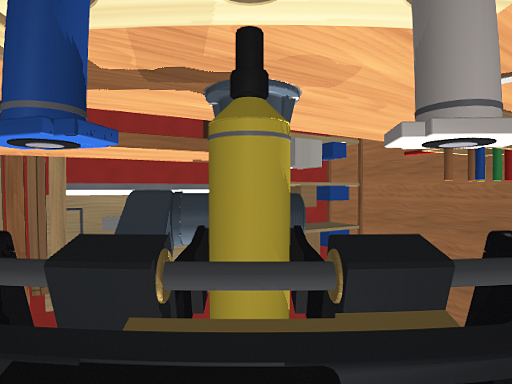

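```bash
cat > bar.py <<'E'
from rel import *
Rg=np.array([[-.8422,.4907,-.2235],[-.4743,-.8713,-.1259],[-.2565,0,.9665]])
b=Rg.T@np.array([0,0,1.]); g=Rg.T@np.array([.0199,.0103,0]); g[1]=0
g=g+b*(.105-.1208)   # barrel origin in tool frame
pr=np.array([.5766,-.2344]); hp=-106.3
def bar(z,s=None):  # world point of barrel z (m)
    s=s or bot.read_state(); return s["position"]+s["tcp_rot"]@(g+b*z)
# desired tool rot so that barrel z = heading hp horizontal, tool y horizontal
def press_pose(flange,head=hp,elev=0.,):
    h=np.radians(head); e=np.radians(elev)
    zb=np.array([np.cos(h)*np.cos(e),np.sin(h)*np.cos(e),np.sin(e)])
    yb=np.array([np.sin(h),-np.cos(h),0])  # tool y (flip=1 -> negative)
    yb=-yb
    # tool frame axes: y=yb; b=(bx,0,bz): zb = bx*x+bz*z ; z = x cross y
    A0=np.c_[b,[0,1,0],np.cross(b,[0,1,0])]; A1=np.c_[zb,yb,np.cross(zb,yb)]
    Rt=A1@A0.T
    return np.array(flange)-Rt@(g+b*.079),Rt
E
python3 - <<'E'
from bar import *
c=bot.capture("wrist"); print("b,g",b,g*1000)
print([proj(c,bar(z))[0].tolist() for z in(-.093,-.058,-.046)])
p,Rt=press_pose([.55,-.20,.22]); print(Rt, toolrot(hp,105,1)); rel(p,Rt)
E
```

```text
b,g [-0.3  0.   1. ] [-17.6   0.  -21. ]
[[249.7247752033218, 27.405217278183358], [249.74727388115716, 97.29496397965788], [249.7532997736268, 121.7939066371357]]
[[ 0.1  1.  -0.3]
 [ 0.2 -0.3 -0.9]
 [-1.   0.  -0.3]] [[ 0.1  1.  -0.3]
 [ 0.2 -0.3 -0.9]
 [-1.  -0.  -0.3]]
shift mm [107.1 407.1 -15.8] turn deg [-42.4  85.1  24.6]
   ik [-32.4  29.7  89.8  15.7  65.5 -23.2] 0.0
```

play_rows --motion '[[[-6, 0, 20], [0, 4, 0], 0], [[-12, 0, 45], [0, 11, 0], 0], [[-18, 0, 66], [0, 19, 0], 0], [[-24, 0, 87], [0, 27, 0], 0], [[-24, 0, 87], [0, 35, 0], 0], [[-24, 0, 87], [0, 43, 0], 0], [[-24, 0, 87], [0, 51, 0], 0], [[-24, 0, 87], [0, 57, 0], 0]]'

```text
time_s: 7.1
position: [0.4547, 0.2644, 0.3312]
tcp_rot: [[-0.269, 0.491, -0.829], [-0.151, -0.871, -0.467], [-0.951, -0.0, 0.308]]
force: [0.5, 0.3, -1.7]
opening: 0.446
```

```bash
python3 log.py
python3 - <<'E'
from bar import *
c=bot.capture("wrist"); cv2.imwrite("pics/w6.png",c["img"])
print([proj(c,bar(z))[0].tolist() for z in(-.093,-.058,-.046)])
p,Rt=press_pose([.567,-.20,.24]); rel(p,Rt)
E
```

```text
7.1 [19.7408 24.842  76.0452 -2.9672 96.8127 80.4602] [0.4547 0.2644 0.3312] [ 0.4768  0.2669 -1.6586] 0.44574155520372705
[[-0.2686  0.4907 -0.8289]
 [-0.151  -0.8713 -0.4669]
 [-0.9514 -0.0002  0.3081]]
[[248.8976821589866, 34.25423770862062], [248.91987008061503, 104.3456967979093], [248.927488212494, 128.84777142389913]]
shift mm [134.9 416.   43.3] turn deg [-44.9  31.1   1.2]
   ik [-31.5  29.4  86.4  15.4  68.9 -21.4] 0.0
```

View pics/w6.png

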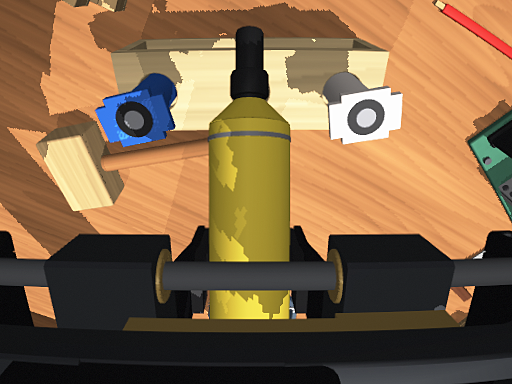

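Run:
```python
from bar import *
for i in range(3):
    s=bot.read_state(); c=bot.capture("wrist"); s2=bot.read_state()
    o,_=ray(c,[[0,0]])
    for q in(s,s2):
        print(q["time_s"],q["position"]*1000,q["qvel"].round(2),"cam tool",q["tcp_rot"].T@(o-q["position"])*1000,[proj(c,bar(z,q))[0].round(1).tolist() for z in(-.093,-.058)])
```

```text
7.15 [452.5 263.7 332.7] [ 0.7  3.8 -5.2 -0.6 10.5  0.4] cam tool [-162.7   -0.4  -74.5] [[249.8, 28.9], [249.8, 98.7]]
7.2 [453.1 263.8 332.4] [ 0.1  4.2 -3.7 -0.3  2.6  0.2] cam tool [-163.2   -0.6  -73. ] [[250.1, 28.0], [250.1, 97.4]]
7.2 [453.1 263.8 332.4] [ 0.1  4.2 -3.7 -0.3  2.6  0.2] cam tool [-162.6   -0.4  -74.5] [[249.8, 28.9], [249.8, 98.7]]
7.25 [454.2 264.1 331.5] [ 0.1  3.2 -2.4 -0.3  0.2 -0.1] cam tool [-163.2   -0.7  -72.9] [[250.3, 26.4], [250.4, 95.9]]
7.25 [454.2 264.1 331.5] [ 0.1  3.2 -2.4 -0.3  0.2 -0.1] cam tool [-162.6   -0.4  -74.5] [[249.8, 28.9], [249.8, 98.7]]
7.3 [455.  264.4 330.7] [ 0.1  2.3 -1.4 -0.  -0.2  0. ] cam tool [-163.1   -0.6  -73.2] [[250.1, 26.8], [250.2, 96.3]]
```

Run:
```python
from bar import *
u=np.array([np.cos(np.radians(hp)),np.sin(np.radians(hp))])
p,Rt=press_pose([*(pr-u*.012),.24]); rel(p,Rt)
```

```text
shift mm [134.  441.8  45.2] turn deg [-44.9  31.5   1.4]
   ik [-32.7  31.   83.3  15.1  70.6 -22. ] 0.0
```

play_rows --motion '[[[7, 22, 2], [-2, 1.6, 0], 0], [[20, 66, 7], [-7, 5, 0], 0], [[35, 115, 12], [-12, 8, 0], 0], [[50, 163, 17], [-17, 12, 0.5], 0], [[64, 212, 22], [-22, 15, 0.5], 0], [[79, 261, 27], [-27, 19, 1], 0], [[92, 305, 31], [-31, 22, 1], 0], [[105, 345, 35], [-35, 25, 1], 0]]'

```text
time_s: 8.1
position: [0.5682, -0.0709, 0.2399]
tcp_rot: [[0.029, 0.9, -0.436], [0.148, -0.435, -0.888], [-0.989, -0.039, -0.146]]
force: [0.3, 0.7, -1.3]
opening: 0.449
```

play_rows --motion '[[[0, 0, 0], [0, 0, 0], 0]]'

```text
time_s: 8.2
position: [0.5686, -0.0755, 0.2383]
tcp_rot: [[0.028, 0.895, -0.444], [0.145, -0.443, -0.885], [-0.989, -0.04, -0.142]]
force: [-0.8, 1.3, -1.3]
opening: 0.448
```

```bash
python3 log.py
python3 - <<'E'
from bar import *
u=np.array([np.cos(np.radians(hp)),np.sin(np.radians(hp))])
p,Rt=press_pose([*(pr-u*.012),.24]); rel(p,Rt)
for n in("scene","top","wrist"):
    c=bot.capture(n); cv2.imwrite(f"pics/{n}7.png",c["img"])
E
```

```text
8.2 [-23.2493  25.3599  88.9275   8.9677  67.7974  -0.2894] [ 0.5686 -0.0755  0.2383] [-0.7632  1.3141 -1.2956] 0.4478798120267774
[[ 0.0278  0.8954 -0.4443]
 [ 0.1451 -0.4434 -0.8845]
 [-0.989  -0.0399 -0.1423]]
shift mm [ 8.7 65.3 66.7] turn deg [-10.3   6.5   0.2]
   ik [-32.7  31.   83.3  15.1  70.6 -22. ] 0.0
```

View pics/scene7.png

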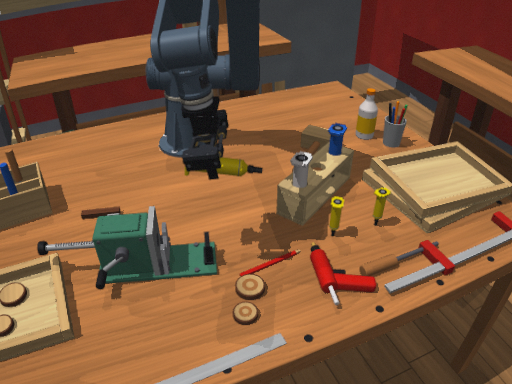

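View pics/wrist7.png

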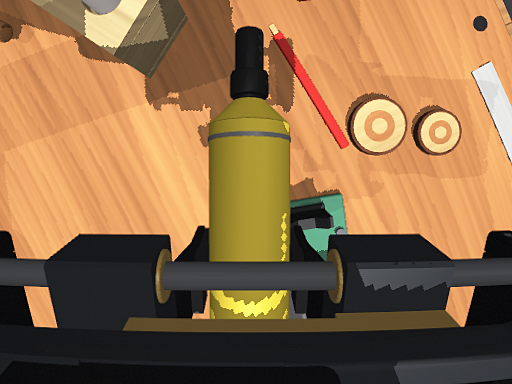

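play_rows --motion '[[[2, 14, 14], [-2, 1, 0], 0], [[5, 35, 36], [-6, 4, 0], 0], [[8, 55, 56], [-9, 6, 0], 0], [[9, 65, 67], [-10.3, 6.5, 0], 0], [[9, 65, 67], [-10.3, 6.5, 0], 0], [[9, 65, 67], [-10.3, 6.5, 0], 0]]'

```text
time_s: 8.95
position: [0.5966, -0.1526, 0.2212]
tcp_rot: [[0.069, 0.962, -0.263], [0.25, -0.272, -0.929], [-0.966, -0.001, -0.26]]
force: [-0.4, -0.9, -1.5]
opening: 0.448
```

```bash
python3 log.py
python3 - <<'E'
from bar import *
u=np.array([np.cos(np.radians(hp)),np.sin(np.radians(hp))])
p,Rt=press_pose([*(pr-u*.012),.18]); rel(p,Rt)
import pickle
C={n:bot.capture(n) for n in("scene","top","wrist")}; C["st"]=bot.read_state(); pickle.dump(C,open("caps8.pkl","wb"))
np.set_printoptions(precision=4)
print("flange",bar(.079),"tip",bar(-.093))
crop(C["scene"],80,140,230,290,5,"s8",10); crop(C["top"],260,140,390,230,6,"t8",10); cv2.imwrite("pics/w8.png",C["wrist"]["img"])
E
```

```text
8.95 [-32.0338  30.54    83.6343  15.2867  70.866  -21.9423] [ 0.5966 -0.1526  0.2212] [-0.3901 -0.8504 -1.5052] 0.44758640842728403
[[ 0.0692  0.9624 -0.2626]
 [ 0.2505 -0.2715 -0.9293]
 [-0.9656 -0.0014 -0.2599]]
shift mm [59.   3.7 25.2] turn deg [ 0.5 -0.2  0.2]
   ik [-32.7  35.2  86.4  15.9  63.7 -24.1] 0.0
flange [ 0.5795 -0.2135  0.244 ] tip [ 0.6261 -0.0479  0.2445]
```

View pics/s8.png

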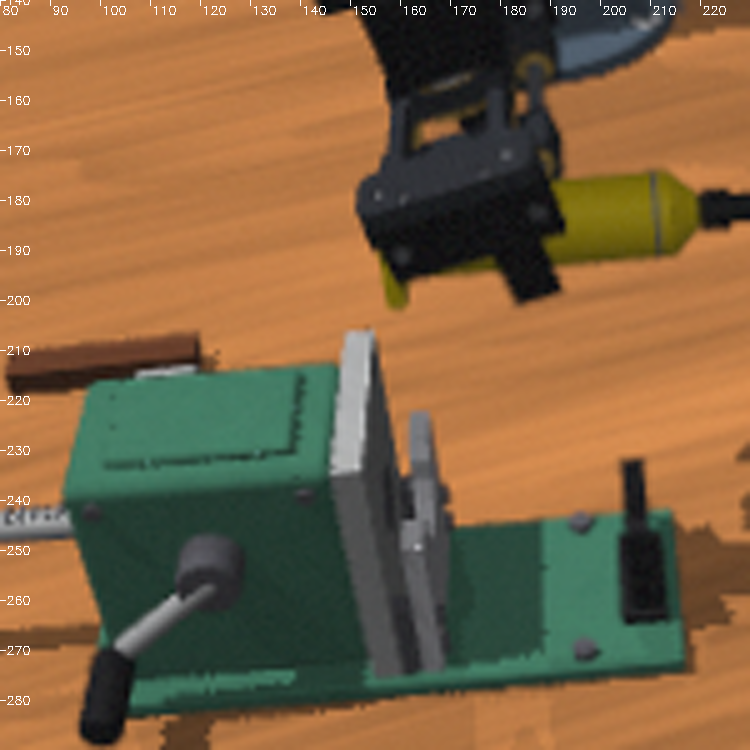

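View pics/t8.png

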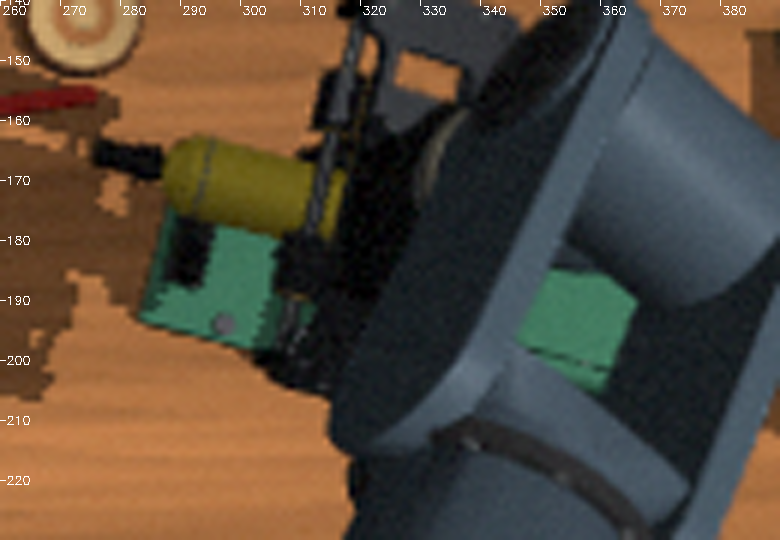

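View pics/w8.png

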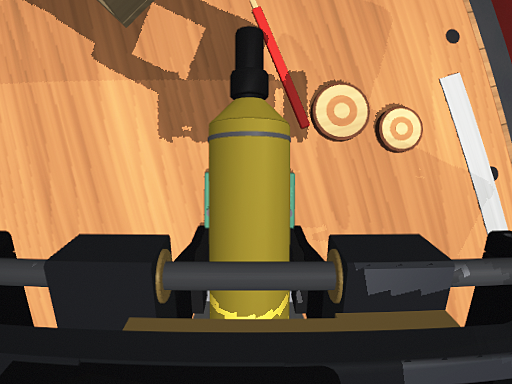

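```bash
cat > ov.py <<'E'
from h import *
import sys
def boxes(p):
    B=[((-.135,.165),(-.056,.056),(0,.012)),((-.015,-.005),(-.05,.05),(.012,.097)),((.005,.015),(-.052,.052),(.012,.15)),((-.122,-.110),(-.028,.028),(.012,.077))]
    return B
def W(p,X): X=np.atleast_2d(X);c,s=np.cos(p[2]),np.sin(p[2]); return np.c_[p[0]+c*X[:,0]-s*X[:,1],p[1]+s*X[:,0]+c*X[:,1],X[:,2]]
def draw(c,p,x0,y0,x1,y1,s,name):
    im=cv2.resize(c["img"][y0:y1,x0:x1],None,fx=s,fy=s,interpolation=cv2.INTER_CUBIC)
    for b,col in zip(boxes(p),((0,255,255),(255,0,255),(0,0,255),(255,255,0))):
        V=np.array([[b[0][i],b[1][j],b[2][k]] for i in(0,1) for j in(0,1) for k in(0,1)])
        q=(proj(c,W(p,V))-[x0,y0]+.5)*s
        for i in range(8):
            for k in(1,2,4):
                j=i^k
                if j>i: cv2.line(im,tuple(int(v) for v in q[i]),tuple(int(v) for v in q[j]),col,1)
    cv2.imwrite("pics/"+name+".png",im)
E
python3 - <<'E'
from ov import *; import pickle
t,s=pickle.load(open("caps0.pkl","rb")); p=[.5766,-.2344,-1.8555]
draw(t,p,275,155,385,220,7,"ovt");draw(s,p,85,200,225,295,5,"ovs")
E
```

```text
(no output)
```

View pics/ovt.png

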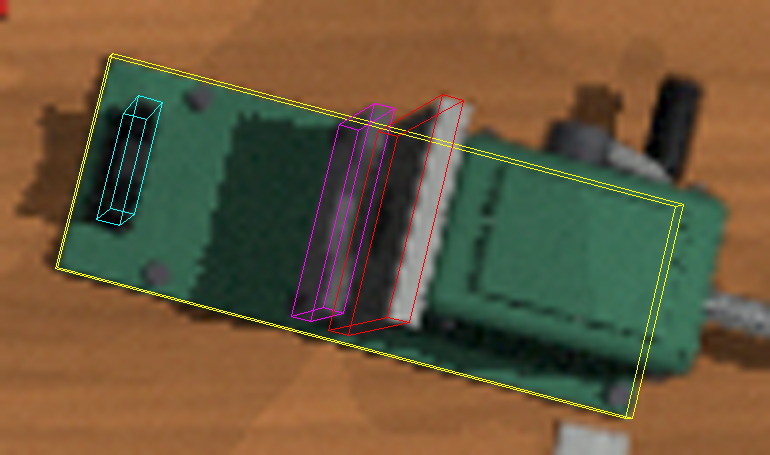

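View pics/ovs.png

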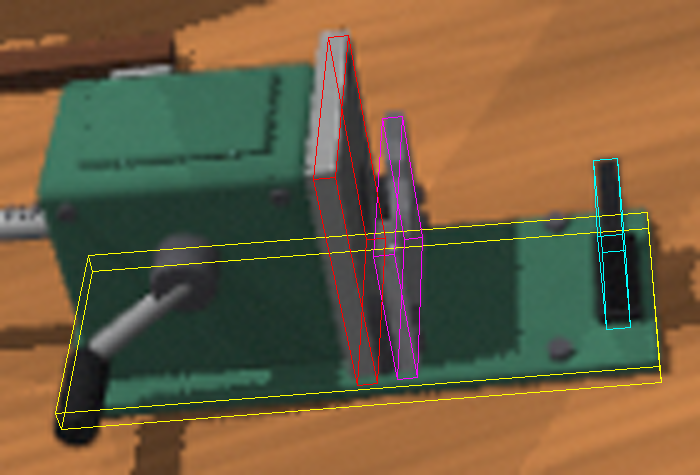

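play_rows --motion '[[[12, 1, 5], [0, 0, 0], 0], [[30, 2, 13], [0.5, 0, 0], 0], [[48, 3, 20], [0.5, 0, 0], 0], [[59, 4, 25], [0.5, 0, 0], 0], [[59, 4, 25], [0.5, 0, 0], 0], [[59, 4, 25], [0.5, 0, 0], 0], [[59, 4, 25], [0.5, 0, 0], 0]]'

```text
time_s: 9.8
position: [0.5989, -0.1646, 0.1588]
tcp_rot: [[0.073, 0.96, -0.272], [0.248, -0.281, -0.927], [-0.966, 0.0, -0.259]]
force: [0.7, 0.4, -1.8]
opening: 0.445
```

```bash
python3 log.py
python3 - <<'E'
from bar import *
u=np.array([np.cos(np.radians(hp)),np.sin(np.radians(hp))])
import pickle
C={n:bot.capture(n) for n in("scene","top","wrist")}; C["st"]=bot.read_state(); pickle.dump(C,open("caps9.pkl","wb"))
p,Rt=press_pose([*(pr-u*.012),.135]); rel(p,Rt)
np.set_printoptions(precision=4)
print("flange",bar(.079),"tip",bar(-.093))
crop(C["scene"],120,160,230,285,5,"s9",10); crop(C["wrist"],190,0,310,150,5,"w9",10)
from ov import W
pp=[.5766,-.2344,np.radians(hp)]
for y in(-.056,.056): print(y,proj(C["wrist"],W(pp,[[-.135,y,.012]])))
for y in(-.028,.028): print(y,proj(C["wrist"],W(pp,[[-.122,y,.077],[-.110,y,.077]])))
E
```

```text
9.8 [-32.8695  35.2133  86.0285  16.0187  64.0078 -24.257 ] [ 0.5989 -0.1646  0.1588] [ 0.704   0.381  -1.7523] 0.44460637373624967
[[ 0.073   0.9596 -0.2716]
 [ 0.2482 -0.2812 -0.927 ]
 [-0.966   0.0002 -0.2587]]
shift mm [45.2 -1.7 10.1] turn deg [-0.  -0.1 -0. ]
   ik [-32.7  38.6  88.1  16.7  58.7 -25.8] 0.0
flange [ 0.581  -0.2253  0.1811] tip [ 0.6293 -0.0602  0.1815]
-0.056 [[193.3558 158.2577]]
0.056 [[302.3776 158.168 ]]
-0.028 [[213.4907 166.4157]
 [213.5132 181.0528]]
0.028 [[281.7911 166.3593]
 [281.7924 180.9976]]
```

View pics/s9.png

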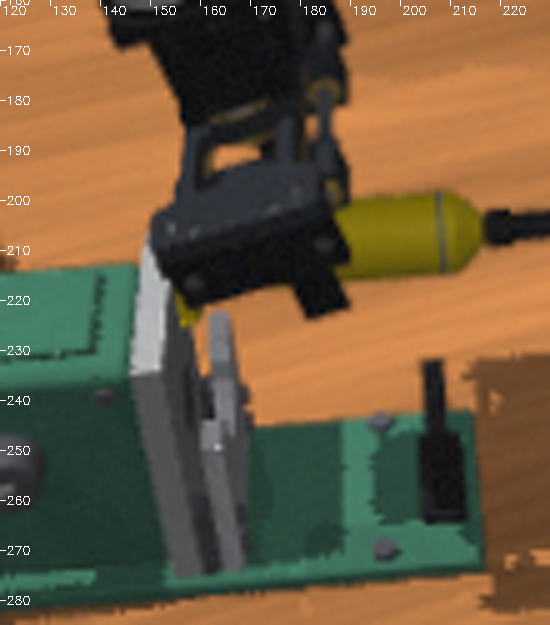

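View pics/w9.png

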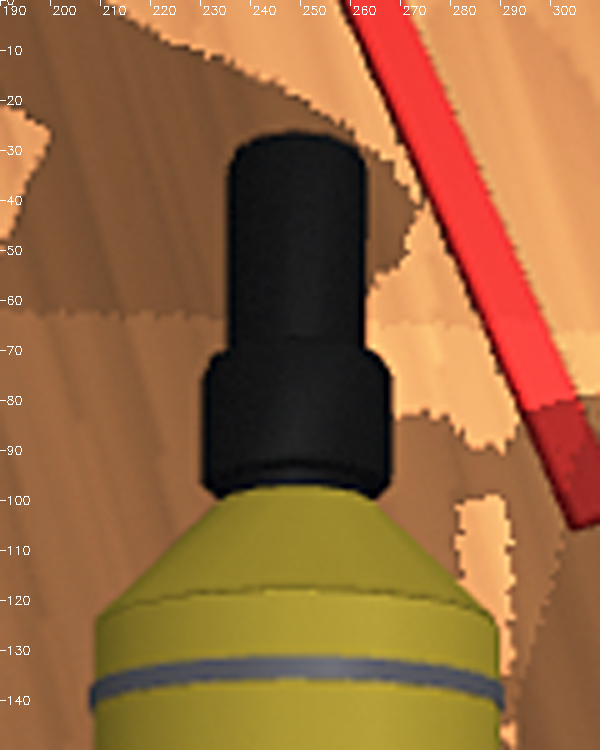

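Run:
```python
from bar import *; import pickle
C=pickle.load(open("caps9.pkl","rb")); crop(C["wrist"],170,120,330,240,5,"w9b",10)
p,Rt=press_pose([*pr,.085]); u=np.array([np.cos(np.radians(hp)),np.sin(np.radians(hp)),0])
for x in(-.07,-.09,-.11,-.13,-.2):
    w=p+Rt@[x,0,.0375]; print(x,"press x mm",(w-[*pr,0])@u*1000,"z",w[2]*1000)
w=p+Rt@[0,0,0.0095];print("tip press x",(w-[*pr,0])@u*1000,w[2]*1000)
w=p+Rt@[-.05,0,0.0095];print("finger",(w-[*pr,0])@u*1000,w[2]*1000)
```

```text
-0.07 press x mm -8.99582492499999 z 120.64284611500001
-0.09 press x mm -3.865824924999961 z 139.97284611499998
-0.11 press x mm 1.2641750750000116 z 159.302846115
-0.13 press x mm 6.394175075000016 z 178.63284611500004
-0.2 press x mm 24.34917507500003 z 246.287846115
tip press x -54.01282492500001 60.16984611499999
finger -41.187824924999994 108.494846115
```

View pics/w9b.png

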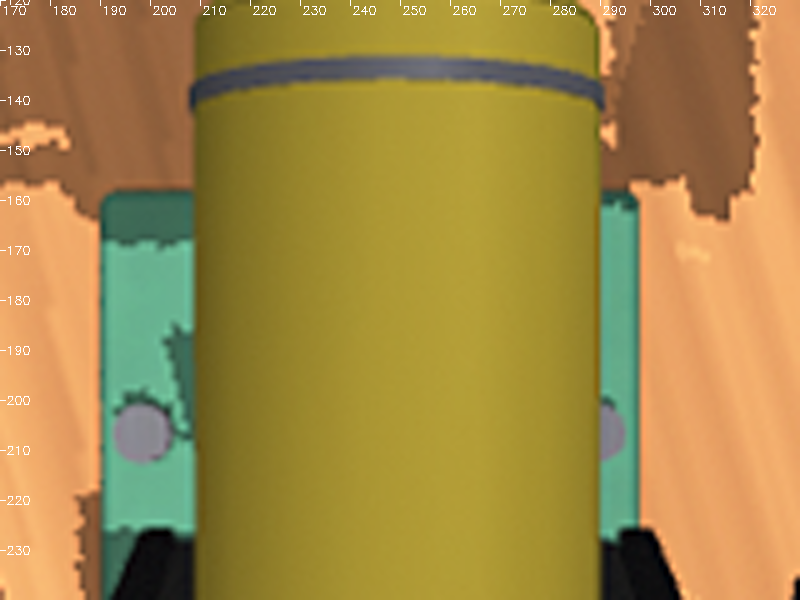

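```bash
cat > fit2.py <<'E'
from fit import *
C=pickle.load(open("caps9.pkl","rb")); w=C["wrist"]
print("----")
for nm,sel in(("top",[t]),("scene",[s]),("both",[t,s])):
    o=[x for x in obs if any(x[0] is k for k in sel)]
    p,f=fitpose(o,[.55,-.15,-1.8]); print(nm,p.round(4),np.degrees(p[2]).round(2),np.abs(f).max().round(2))
ow=[(w,(-.135,-.056,.012),(190.2,158.5)),(w,(-.135,.056,.012),(297.5,158.5))]
print("wrist with fixed heading:",[onz(w,[u],.012)[0].round(4) for _,_,u in ow])
p,f=fitpose(ow,[.57,-.23,-1.85]); print("wrist",p.round(4),np.degrees(p[2]),f.round(2).tolist())
p,f=fitpose(obs+ow,[.57,-.23,-1.85]); print("all",p.round(4),np.degrees(p[2]))
E
python3 fit2.py | sed -n '/----/,$p'
```

```text
----
top [ 0.5762 -0.2341 -1.8505] -106.02 0.63
scene [ 0.5771 -0.2346 -1.8627] -106.72 0.81
both [ 0.5766 -0.2344 -1.8555] -106.31 1.26
wrist with fixed heading: [array([ 0.5575, -0.0884,  0.012 ]), array([ 0.6633, -0.1195,  0.012 ])]
wrist [ 0.5724 -0.2335 -1.8563] -106.3605458790224 [[-0.86, -0.0], [0.86, 0.0]]
all [ 0.5749 -0.2341 -1.8458] -105.75687993611163
```

play_rows --motion '[[[8, -1, 2], [0, 0, 0], 0], [[20, -2, 5], [0, 0, 0], 0], [[34, -3, 8], [0, 0, 0], 0], [[45, -4, 10], [0, 0, 0], 0], [[45, -4, 10], [0, 0, 0], 0], [[45, -4, 10], [0, 0, 0], 0], [[45, -4, 10], [0, 0, 0], 0]]'

```text
time_s: 10.65
position: [0.5954, -0.1616, 0.1121]
tcp_rot: [[0.072, 0.96, -0.272], [0.249, -0.281, -0.927], [-0.966, -0.001, -0.259]]
force: [-0.2, 0.2, -1.8]
opening: 0.444
```

```bash
python3 log.py
python3 - <<'E'
from bar import *
import pickle
from ov import W
C={n:bot.capture(n) for n in("scene","top","wrist")}; C["st"]=bot.read_state(); pickle.dump(C,open("caps10.pkl","wb"))
np.set_printoptions(precision=4)
print("flange",bar(.079),"tip",bar(-.093))
crop(C["scene"],120,160,230,285,5,"s10",10); crop(C["wrist"],170,120,330,240,5,"w10",10)
pp=[.5766,-.2344,np.radians(hp)]; ww=C["wrist"]
print(proj(ww,W(pp,[[-.135,-.056,.012],[-.135,.056,.012],[-.122,-.028,.077],[-.122,.028,.077]])))
pp=[.5724,-.2335,np.radians(hp)]; ww=C["wrist"]
print(proj(ww,W(pp,[[-.135,-.056,.012],[-.135,.056,.012],[-.122,-.028,.077],[-.122,.028,.077]])))
E
```

```text
10.65 [-32.8125  38.5491  88.4563  16.9132  58.5129 -26.0405] [ 0.5954 -0.1616  0.1121] [-0.2201  0.163  -1.8024] 0.4441098530026894
[[ 0.0723  0.9596 -0.272 ]
 [ 0.2486 -0.2814 -0.9268]
 [-0.9659 -0.0006 -0.2589]]
flange [ 0.5776 -0.2223  0.1348] tip [ 0.626  -0.0573  0.1351]
[[188.8061 155.3671]
 [315.978  155.272 ]
 [211.876  164.3899]
 [295.084  164.3282]]
[[183.9728 155.7481]
 [311.1474 155.6146]
 [205.5276 164.8761]
 [288.7381 164.7894]]
```

View pics/s10.png

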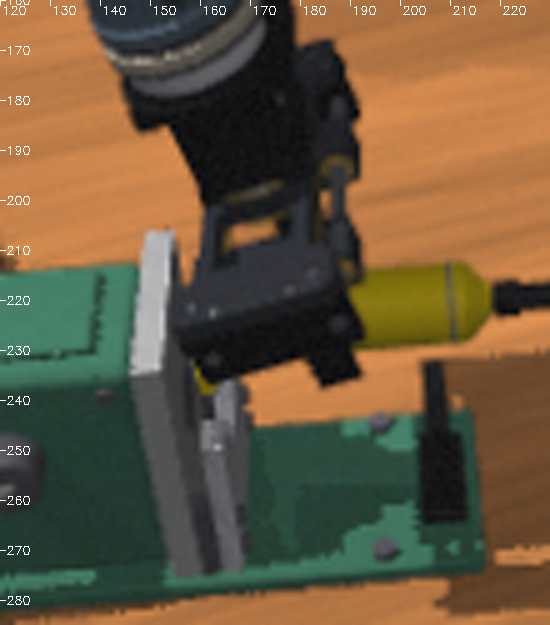

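View pics/w10.png

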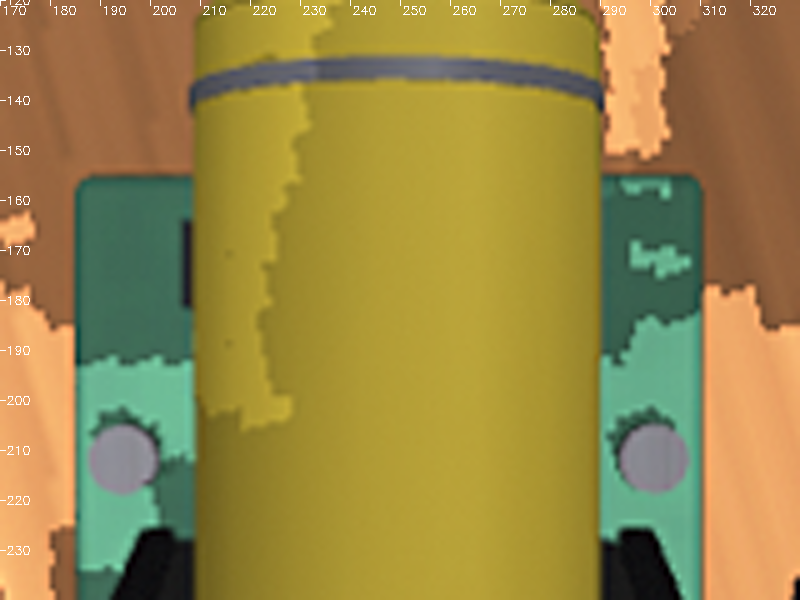

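play_rows --motion '[[[-1, -1, 3], [0, 0, 0], 0], [[-2, -1, 6], [0, 0, 0], 0], [[-2.3, -1, 8.7], [0, 0, 0], 0], [[-2.3, -1, 8.7], [0, 0, 0], 0], [[-2.3, -1, 8.7], [0, 0, 0], 0]]'

```text
time_s: 11.3
position: [0.5914, -0.1699, 0.1119]
tcp_rot: [[0.072, 0.96, -0.272], [0.249, -0.282, -0.927], [-0.966, -0.001, -0.259]]
force: [-0.7, 0.3, -1.4]
opening: 0.445
```

```bash
cat > st.py <<'E'
from bar import *
import sys
np.set_printoptions(precision=2,suppress=True)
s=bot.read_state(); h=np.radians(hp); ux=np.array([np.cos(h),np.sin(h),0]); uy=np.array([-np.sin(h),np.cos(h),0])
f=bar(.079,s)-[*pr,0]; n=bar(-.093,s)-[*pr,0]
print("t",round(s["time_s"],2),"flange press xyz mm",np.array([f@ux,f@uy,f[2]])*1000,"tip",np.array([n@ux,n@uy,n[2]])*1000,"F press",np.array([s["force"]@ux,s["force"]@uy,s["force"][2]]),"M",s["moment"],"open",round(s["opening"],3))
E
python3 st.py
```

```text
t 11.3 flange press xyz mm [ -2.8   -3.92 134.1 ] tip [-174.79   -3.74  134.57] F press [-0.1  -0.79 -1.37] M [-0.16 -0.1  -0.02] open 0.445
```

play_rows --motion '[[[-0.4, 0, 1.4], [0, 0, 0], 0], [[-0.4, 0, 1.4], [0, 0, 0], 0], [[-0.6, 0, 2.4], [0, 0, 0], 0], [[-0.6, 0, 2.4], [0, 0, 0], 0]]'

```text
time_s: 11.7
position: [0.5908, -0.1722, 0.1118]
tcp_rot: [[0.072, 0.96, -0.272], [0.249, -0.281, -0.927], [-0.966, -0.001, -0.259]]
force: [0.0, -0.0, -1.2]
opening: 0.447
```

```bash
python3 st.py
```

```text
t 11.7 flange press xyz mm [ -0.42  -3.88 134.06] tip [-172.41   -3.76  134.5 ] F press [-0.01  0.04 -1.2 ] M [-0.23 -0.04 -0.02] open 0.447
```

play_rows --motion '[[[-0.3, 0, 1], [0, 0, 0], 0], [[-0.3, 0, 1], [0, 0, 0], 0], [[-0.5, 0, 2], [0, 0, 0], 0], [[-0.5, 0, 2], [0, 0, 0], 0]]'

```text
time_s: 12.1
position: [0.5904, -0.1725, 0.1117]
tcp_rot: [[0.072, 0.96, -0.272], [0.252, -0.281, -0.926], [-0.965, -0.002, -0.262]]
force: [3.2, 4.6, -2.7]
opening: 0.447
```

```bash
python3 st.py
```

```text
t 12.1 flange press xyz mm [  0.03  -4.14 133.8 ] tip [-171.96   -4.02  134.72] F press [-5.36  1.77 -2.67] M [ 0.4  -0.39  0.05] open 0.447
```

play_rows --motion '[[[0.4, 0, -1.3], [0, 0, 0], 0], [[0.7, 0, -2.5], [0, 0, 0], 0], [[0.7, 0, -2.5], [0, 0, 0], 0], [[0.7, 0, -2.5], [0, 0, 0], 0]]'

```text
time_s: 12.5
position: [0.5909, -0.172, 0.1118]
tcp_rot: [[0.072, 0.96, -0.272], [0.248, -0.281, -0.927], [-0.966, -0.001, -0.258]]
force: [-0.5, -0.0, -1.7]
opening: 0.445
```

```bash
python3 st.py;  python3 - <<'E'
from bar import *
c=bot.capture("wrist"); crop(c,170,120,330,240,5,"w11",10)
c=bot.capture("scene"); crop(c,120,160,230,285,5,"s11",10)
E
```

```text
t 12.5 flange press xyz mm [ -0.62  -3.82 134.1 ] tip [-172.62   -3.68  134.44] F press [ 0.16 -0.49 -1.68] M [-0.24 -0.05  0.04] open 0.445
```

View pics/w11.png

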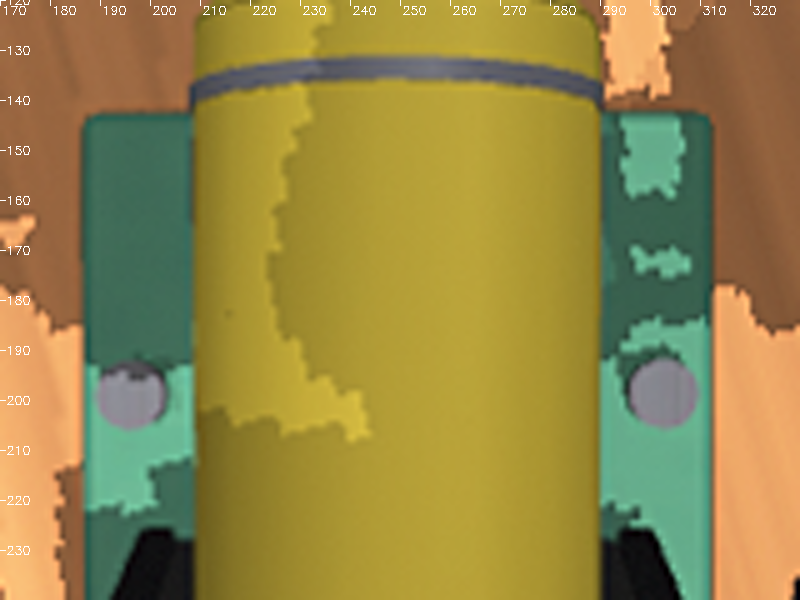

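View pics/s11.png

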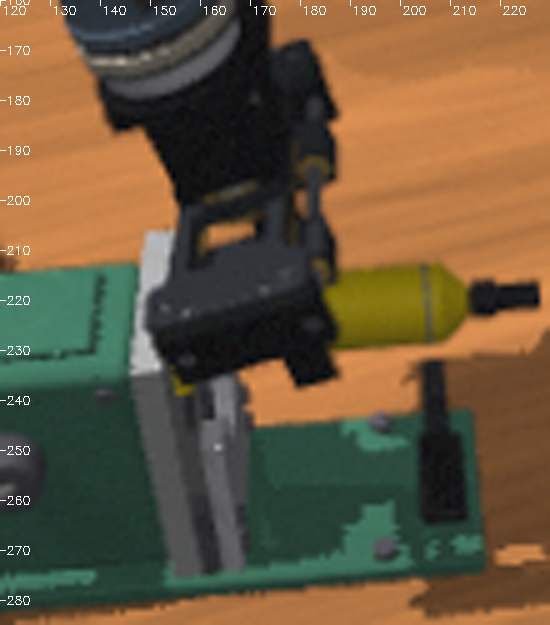

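play_rows --motion '[[[2.5, 0, 0.2], [0, 0, 0], 0], [[6, 0, 1.1], [0, 0, 0], 0], [[9.8, 0, 2.1], [0, 0, 0], 0], [[9.8, 0, 2.1], [0, 0, 0], 0], [[9.8, 0, 2.1], [0, 0, 0], 0]]'

```text
time_s: 13.1
position: [0.5909, -0.171, 0.1014]
tcp_rot: [[0.071, 0.96, -0.272], [0.249, -0.281, -0.927], [-0.966, -0.002, -0.259]]
force: [0.0, -1.1, -2.2]
opening: 0.447
```

```bash
python3 st.py
```

```text
t 13.1 flange press xyz mm [ -1.58  -4.09 123.66] tip [-173.57   -3.97  124.15] F press [ 1.04  0.32 -2.24] M [-0.23 -0.02  0.02] open 0.447
```

play_rows --motion '[[[2, 0, 1], [0, 0, 0], 0], [[4, 0, 1.5], [0, 0, 0], 0], [[6, 0, 2], [0, 0, 0], 0], [[7.6, 0, 2.5], [0, 0, 0], 0], [[7.6, 0, 2.5], [0, 0, 0], 0]]'

```text
time_s: 13.6
position: [0.5907, -0.1714, 0.0935]
tcp_rot: [[0.071, 0.96, -0.272], [0.249, -0.281, -0.927], [-0.966, -0.002, -0.259]]
force: [0.6, -0.3, -2.0]
opening: 0.443
```

```bash
python3 st.py
```

```text
t 13.6 flange press xyz mm [ -1.14  -4.13 115.68] tip [-173.13   -4.02  116.15] F press [ 0.13  0.66 -2.02] M [-0.21  0.   -0.  ] open 0.443
```

play_rows --motion '[[[2, 0, 0.5], [0, 0, 0], 0], [[4, 0, 1], [0, 0, 0], 0], [[6, 0, 1.6], [0, 0, 0], 0], [[7.7, 0, 2.1], [0, 0, 0], 0], [[7.7, 0, 2.1], [0, 0, 0], 0]]'

```text
time_s: 14.1
position: [0.5907, -0.1714, 0.0854]
tcp_rot: [[0.071, 0.96, -0.272], [0.249, -0.281, -0.927], [-0.966, -0.002, -0.259]]
force: [0.9, 0.5, -0.8]
opening: 0.446
```

```bash
python3 st.py
```

```text
t 14.1 flange press xyz mm [ -1.12  -4.15 107.66] tip [-173.11   -4.04  108.14] F press [-0.71  0.75 -0.79] M [-0.21 -0.01  0.03] open 0.446
```

play_rows --motion '[[[2.5, 0, 0.7], [0, 0, 0], 0], [[5, 0, 1.3], [0, 0, 0], 0], [[7.5, 0, 2], [0, 0, 0], 0], [[9.7, 0, 2.6], [0, 0, 0], 0], [[9.7, 0, 2.6], [0, 0, 0], 0]]'

```text
time_s: 14.6
position: [0.5906, -0.1714, 0.0753]
tcp_rot: [[0.071, 0.96, -0.272], [0.249, -0.281, -0.927], [-0.966, -0.002, -0.259]]
force: [-0.5, 0.5, -1.2]
opening: 0.445
```

```bash
python3 st.py
python3 - <<'E'
from bar import *
c=bot.capture("wrist"); crop(c,170,120,330,240,5,"w12",10)
c=bot.capture("scene"); crop(c,120,160,230,285,5,"s12",10)
E
```

```text
t 14.6 flange press xyz mm [-1.14 -4.25 97.51] tip [-173.13   -4.14   98.  ] F press [-0.34 -0.59 -1.18] M [-0.16 -0.   -0.01] open 0.445
```

View pics/w12.png

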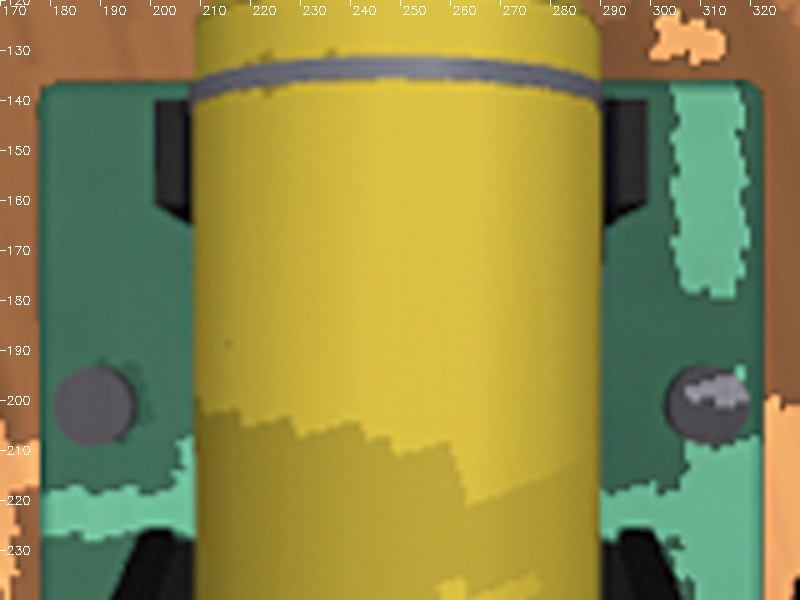

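View pics/s12.png

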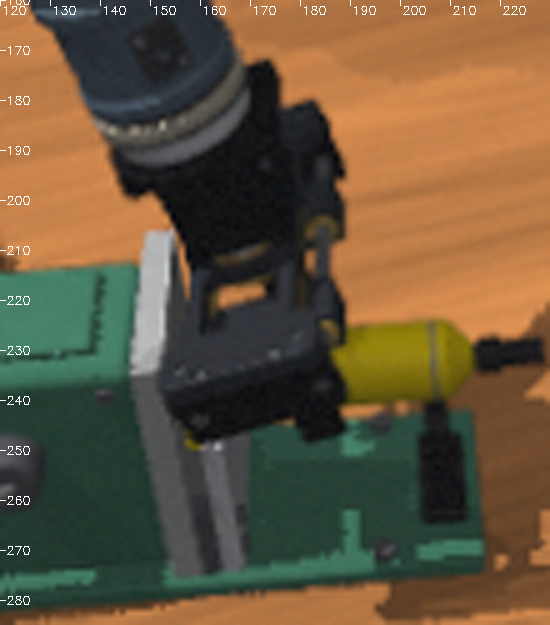

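play_rows --motion '[[[2.5, 0, 0.7], [0, 0, 0], 0], [[5, 0, 1.3], [0, 0, 0], 0], [[7.5, 0, 2], [0, 0, 0], 0], [[9.2, 0, 2.5], [0, 0, 0], 0], [[9.2, 0, 2.5], [0, 0, 0], 0]]'

```text
time_s: 15.2
position: [0.5906, -0.1715, 0.0658]
tcp_rot: [[0.071, 0.96, -0.272], [0.249, -0.281, -0.927], [-0.966, -0.002, -0.259]]
force: [-0.9, -0.4, -1.4]
opening: 0.447
```

```bash
python3 st.py
```

```text
t 15.2 flange press xyz mm [-1.09 -4.21 88.04] tip [-173.08   -4.09   88.52] F press [ 0.66 -0.74 -1.45] M [-0.25 -0.06  0.02] open 0.447
```

play_rows --motion '[[[1, 0, 0.3], [0, 0, 0], 0], [[1.9, 0, 0.5], [0, 0, 0], 0], [[1.9, 0, 0.5], [0, 0, 0], 0], [[1.9, 0, 0.5], [0, 0, 0], 0]]'

```text
time_s: 15.6
position: [0.5908, -0.1716, 0.0643]
tcp_rot: [[0.071, 0.96, -0.272], [0.249, -0.281, -0.927], [-0.966, -0.001, -0.259]]
force: [-1.4, -0.6, -1.8]
opening: 0.443
```

```bash
python3 st.py
```

```text
t 15.6 flange press xyz mm [-1.05 -3.99 86.49] tip [-173.04   -3.88   86.94] F press [ 0.92 -1.18 -1.76] M [-0.25 -0.02  0.01] open 0.443
```

play_rows --motion '[[[0.5, 0, 0.1], [0, 0, 0], 0], [[1, 0, 0.3], [0, 0, 0], 0], [[1, 0, 0.3], [0, 0, 0], 0], [[1, 0, 0.3], [0, 0, 0], 0]]'

```text
time_s: 16.0
position: [0.591, -0.1716, 0.0637]
tcp_rot: [[0.072, 0.96, -0.272], [0.249, -0.281, -0.927], [-0.966, -0.001, -0.259]]
force: [-1.4, 0.9, 3.3]
opening: 0.449
```

```bash
python3 st.py
```

```text
t 16.0 flange press xyz mm [-1.08 -3.85 85.9 ] tip [-173.08   -3.75   86.37] F press [-0.46 -1.62  3.26] M [-0.01  0.05  0.  ] open 0.449
```

play_rows --motion '[[[0.5, 0, 0.1], [0, 0, 0], 0], [[0.5, 0, 0.1], [0, 0, 0], 0], [[0.5, 0, 0.1], [0, 0, 0], 0]]'

```text
time_s: 16.3
position: [0.591, -0.1715, 0.0636]
tcp_rot: [[0.072, 0.96, -0.272], [0.249, -0.281, -0.927], [-0.966, -0.001, -0.259]]
force: [-1.4, 0.9, 6.2]
opening: 0.449
```

```bash
python3 st.py
python3 - <<'E'
from bar import *
c=bot.capture("wrist"); cv2.imwrite("pics/w13.png",c["img"])
c=bot.capture("scene"); crop(c,120,160,230,285,5,"s13",10)
E
```

```text
t 16.3 flange press xyz mm [-1.1  -3.86 85.82] tip [-173.09   -3.77   86.32] F press [-0.47 -1.56  6.17] M [0.14 0.2  0.06] open 0.449
```

View pics/s13.png

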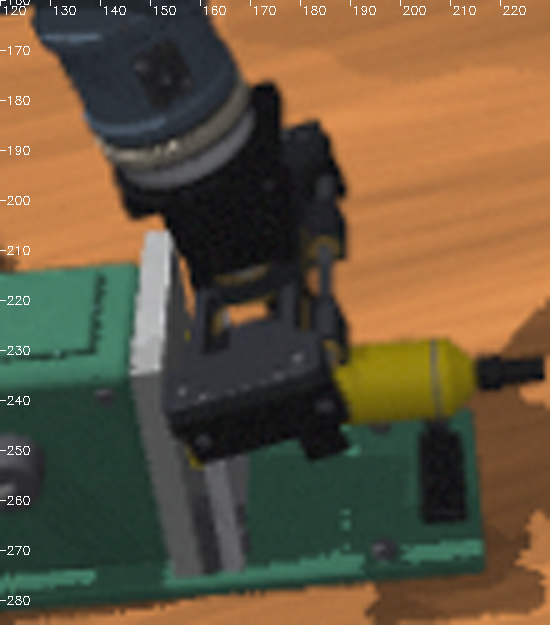

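View pics/w13.png

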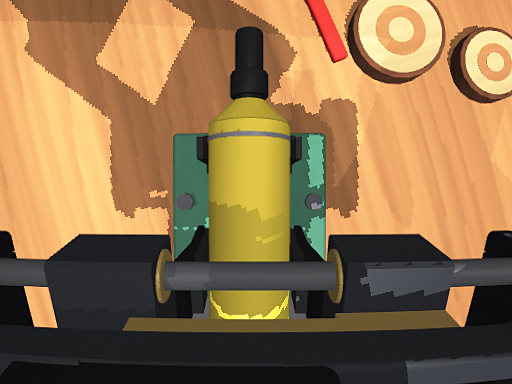

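play_rows --motion '[[[0, 0, 0], [0, 0, 0], 0.5], [[0, 0, 0], [0, 0, 0], 0.6], [[0, 0, 0], [0, 0, 0], 0.7], [[0, 0, 0], [0, 0, 0], 0.85], [[0, 0, 0], [0, 0, 0], 0.95], [[0, 0, 0], [0, 0, 0], 0.95]]'

```text
time_s: 17.0
position: [0.5908, -0.1715, 0.0626]
tcp_rot: [[0.071, 0.96, -0.272], [0.249, -0.281, -0.927], [-0.966, -0.002, -0.259]]
force: [-0.4, -0.4, -0.3]
opening: 0.867
```

```bash
python3 st.py
python3 - <<'E'
from bar import *
c=bot.capture("wrist"); cv2.imwrite("pics/w14.png",c["img"])
c=bot.capture("scene"); crop(c,120,160,230,285,5,"s14",10)
E
```

```text
t 17.0 flange press xyz mm [-1.06 -3.99 84.78] tip [-173.06   -3.88   85.23] F press [ 0.47 -0.24 -0.26] M [-0.17 -0.04  0.02] open 0.867
```

View pics/w14.png

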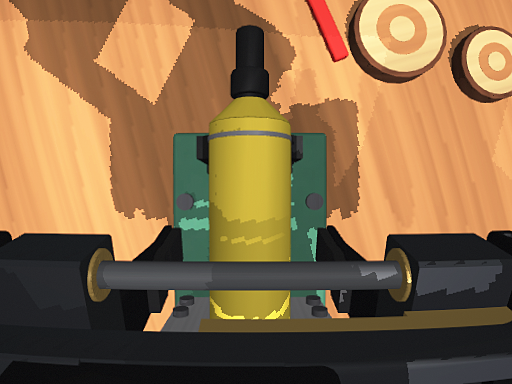

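View pics/s14.png

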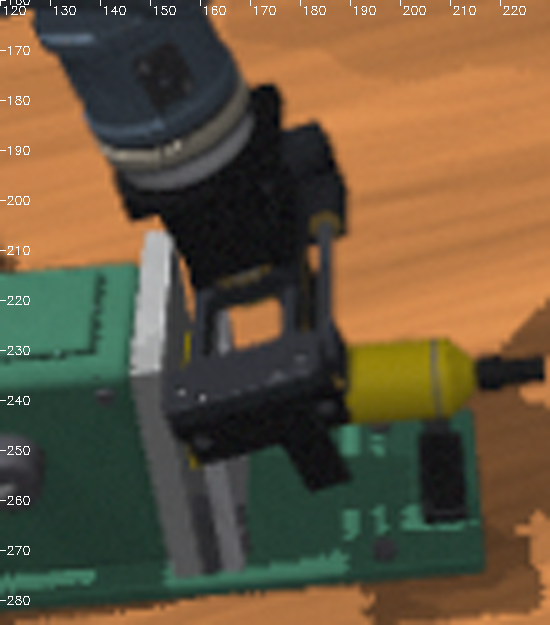

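play_rows --motion '[[[-9, 0, -4], [0, 0, 0], 0.95], [[-28, 0, -10], [0, 0, 0], 0.95], [[-56, 0, -20], [0, 0, 0], 0.95], [[-90, 0, -35], [0, 0, 0], 0.95], [[-130, 0, -55], [0, 0, 0], 0.95], [[-150, 0, -60], [0, 0, 0], 0.95], [[-150, 0, -60], [0, 0, 0], 0.95]]'

```text
time_s: 17.8
position: [0.5987, -0.1541, 0.228]
tcp_rot: [[0.079, 0.96, -0.269], [0.244, -0.281, -0.928], [-0.966, 0.008, -0.257]]
force: [0.4, -1.3, -0.6]
opening: 0.949
```

```bash
python3 st.py
python3 - <<'E'
from bar import *
c=bot.capture("wrist"); cv2.imwrite("pics/w15.png",c["img"])
c=bot.capture("scene"); crop(c,85,160,235,290,5,"s15",10); cv2.imwrite("pics/s15f.png",c["img"])
c=bot.capture("top"); cv2.imwrite("pics/t15f.png",c["img"])
E
```

```text
t 17.8 flange press xyz mm [-20.09  -1.55 250.34] tip [-192.08   -1.54  250.39] F press [ 1.1   0.74 -0.63] M [-0.17 -0.02  0.04] open 0.949
```

View pics/w15.png

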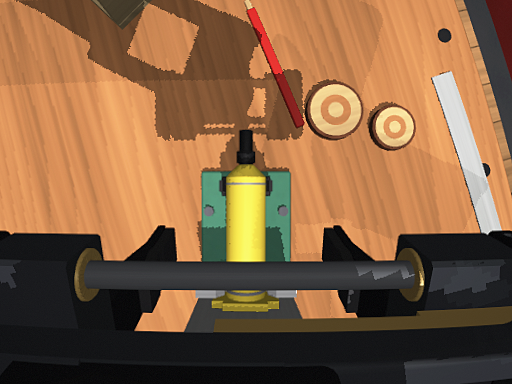

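View pics/s15.png

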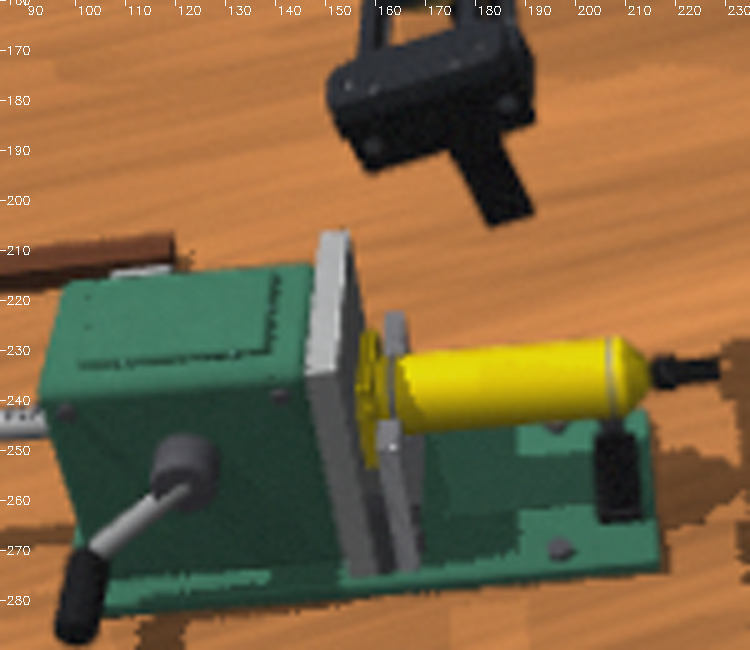

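View pics/s15f.png

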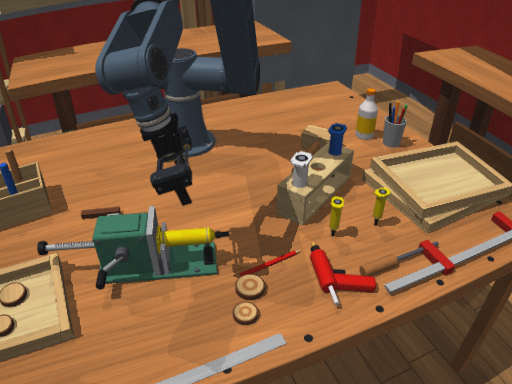

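Run:
```python
from h import *; from rig import bot; from ov import W
c=bot.capture("scene"); w=bot.capture("wrist")
for pp in([.5766,-.2344,np.radians(-106.3)],[.5724,-.2335,np.radians(-106.3)]):
    X=[[-.172,0,.085],[-.137,0,.085],[-.125,0,.105],[-.125,0,.065],[-.03,0,.105],[0,.033,.085],[0,-.033,.085]]
    print(proj(c,W(pp,X)).round(1).tolist()); print(proj(w,W(pp,X)).round(1).tolist())
crop(c,140,210,240,270,8,"s16",10); crop(w,180,120,320,320,4,"w16",10)
```

```text
[[228.4, 234.6], [214.3, 235.8], [208.9, 230.1], [210.0, 242.1], [170.0, 233.2], [158.1, 249.6], [159.4, 231.3]]
[[255.2, 130.5], [255.2, 165.7], [255.6, 177.1], [254.9, 178.5], [255.6, 278.3], [287.9, 301.9], [222.6, 301.9]]
[[228.1, 233.4], [214.1, 234.6], [208.7, 229.0], [209.7, 240.9], [169.9, 232.1], [158.1, 248.3], [159.3, 230.2]]
[[250.9, 130.8], [250.9, 166.0], [250.9, 177.4], [250.9, 178.8], [251.0, 278.7], [283.7, 302.2], [218.3, 302.2]]
```

View pics/s16.png

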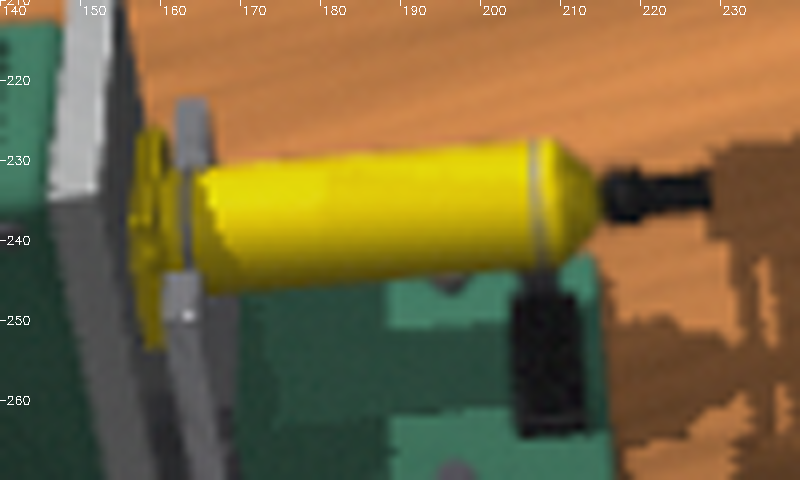

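View pics/w16.png

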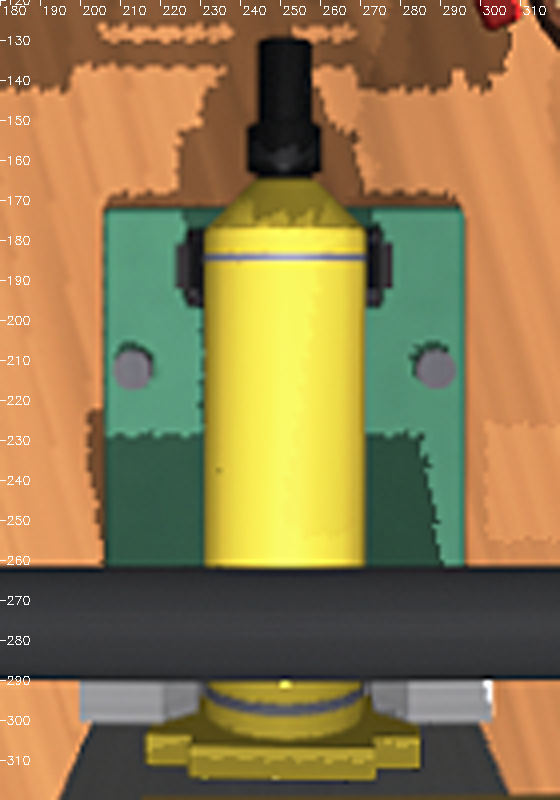

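The scene view shows the nozzle tip at (229,234), against a predicted (228,234) for a level, home barrel. The wrist view shows the flange behind the plate, with the tube centred in the slot and saddle.

```bash
python3 -c "
from rig import bot
print(bot.hand_in())"
```

```text
the job is handed in; nothing more can be done
None
```

The yellow barrel is loaded in the press and I handed the job in at about 18 s of the 69 s; no verdict was reported.

**What I did:** I gripped the tube from the far side of the rack with the hand nearly level and lifted it clear. I then turned it horizontal over the press and touched the flange lightly on the steel face (about 5 N) to find the pocket. After backing off about 1 mm, I lowered it in small steps until it rested on the slot and saddle (6 to 8 N). Then I opened the fingers and moved the hand straight up, clear of the press.

**Last checks:**
- **Flange:** in the last pictures it sits between the slotted plate and the steel face, with its ears about level.
- **Barrel:** the tube is centred in the slot and saddle. The nozzle tip is within about 1 pixel of where a level, fully home barrel should show it. It did not move when released.
- **Everything else:** the white and blue barrels and the other things on the bench look undisturbed in the scene view.

**Disagreement:** the wrist camera and the two fixed cameras differed by about 4 mm on the press's sideways position. I followed the wrist view of the saddle, and the barrel went down without any side force to speak of.

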